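# Load the bone-lab centrifuge and start it

### The job

Spin the samples: take the loaded dark blue rotor by its metal knob and lower it over the centrifuge's shaft and drive pin until it sits fully home and flat on the drive, without dropping it; then close the lid completely and press the green start key. Leave the other things on the table where they are.

Things in the scene. Friction and masses are not known exactly. Their poses are not given: they have to be found in the camera images.
- rotor_mid (a point): The loose 12-place rotor: dark blue ring 106 mm across and 36 mm high (tube caps in it reach 42 mm), with a plain aluminium knob in the middle, the place to grip: round, 32 mm across, from 46 to 82 mm above the underside. Mass about 0.36 kg. It stands upright on the table. This point is on its axis, half-way up (41 mm above the underside); z is up, x points to the white line on the rim, which lies over the pin hole.
- rotor_bore (a point): Centre of the rotor's bore at its underside. The bore is 11.5 mm across and goes through the 14 mm thick aluminium floor of the rotor; above it is a blind space for the shaft. Axes as rotor_mid.
- rotor_pin_hole (a point): Centre of the rotor's pin hole at its underside: a through hole 8 mm across in the rotor's aluminium floor, 23 mm from the bore's centre, beneath the white line, visible from above inside the blue ring.
- rotor: The same rotor: origin at the centre of its underside, axes as rotor_mid.
- drive_seat (a point): Centre of the top face of the drive in the centrifuge's bowl: a dark flange 62 mm across, 74 mm above the table, on which the rotor sits. z is up, x points to the drive pin, along a white line painted on the flange from the shaft to its edge. The drive turns about its upright axis, with slight friction (0.02 N m), and stays where it is left.
- shaft_tip (a point): Tip of the drive's central steel shaft: 10 mm across, its last 7 mm tapered to 6 mm; the tip is 40 mm above drive_seat.
- pin_tip (a point): Tip of the brass drive pin: 5 mm across, round-ended, standing 12 mm above the flange, 23 mm from the shaft's axis. The rotor goes home only with its pin hole over this pin.
- centrifuge: The white bench centrifuge, fixed: 190 mm wide, 279 mm front to rear, housing top 118 mm above the table. Origin on the table under the bowl's axis (the shaft's axis); x points from the front (grey console, 100 mm high, 88 to 160 mm in front of the axis) to the rear, y to the side, its z is up. The bowl is 130 mm across inside, open at the top, its edge 118 mm above the table; a seated rotor's knob stands out above it.
- lid (a joint): Angle of the clear smoke-grey lid with blue edges: 0 closed, growing as it opens up and back; 1.57 stands upright; stop at 1.9. Its hinge is stiff (0.22 N m): the lid stays where it is left, there is no latch.
- lid_hinge (a point): Middle of the lid's hinge line, at the rear of the bowl, 88 mm behind the bowl's axis and 118.5 mm above the table; the line runs along the centrifuge's y. The lid is a hood 173 mm long (hinge to front edge, then a 14 mm lip), 168 mm wide and 46 mm deep; closed, its flat roof is 165 mm above the table.
- lid_roof (a point): Point on the outer face of the lid's roof, on its middle line, 150 mm from the hinge line along the lid and 48 mm off it; it moves with the lid: z points out of the roof (up when closed), x from the front edge to the hinge. Push here to close.
- start (a joint): Travel of the green start key: 0 up, 0.005 fully down (m); springs back; 4 N presses it fully down.
- start_top (a point): Centre of the top of the green start key, a round key 20 mm across that points up from a black collar 36 mm across on the console, 119 mm above the table, 128 mm in front of the bowl's axis and 55 mm to the right of it (centrifuge -y).
- strip_rotor_mid (a point): Bystander: the other rotor, white plastic, about 95 mm across with a grey knob; half-way up (27 mm). Leave it.
- tube_rack_mid (a point): Bystander: blue tube rack 70 x 120 mm, 39 mm high with its tubes; half-way up.
- bottle_mid (a point): Bystander: amber bottle 68 mm across, 150 mm high; half-way up.
- tool_cup_mid (a point): Bystander: steel cup 72 mm across, 100 mm high, with brushes and picks up to about 210 mm; this point 50 mm up.
- long_bone_mid (a point): Bystander: long bone about 220 mm long, lying; middle.
- vertebra_mid (a point): Bystander: vertebra about 90 mm long, 24 mm high; centre of its round body.
- calliper_mid (a point): Bystander: digital calliper 200 mm long, lying; middle.

How it is judged:
By the outcome, as a careful person would: the job done as asked, in the order asked, and still so for the second after the job is handed in, with the robot touching nothing.
It also fails if it takes over 53 s, if anything falls off the work surface, if the arm or the gripper's body presses on something with over 40 N, if the wrist force passes 120 N, or if a joint passes its speed limit or range.

### The arm

A 6-joint arm with a two-finger parallel gripper is mounted at the origin on the work surface. World frame = base frame: x ahead of the robot, y to its left, z up, the work surface at z = 0. Lengths are in m, angles in rad, forces in N, time in s.
With the tool pointing down it reaches from about 0.375 to 0.925 m from the base axis. Payload 5.7 kg.
Tool frame: the origin (TCP) lies midway between the tips of the shut fingers; the grasp point (between the pads) lies 19 mm behind it; z points along the fingers, x is the direction in which the jaws open and shut, and the axes are right-handed (so a half turn about z gives the same grasp; the last joint's range is limited). The gripper opens to 85 mm and grips with 20 to 120 N. Pads are 22 mm wide; open, the fingers measure 114 mm over their backs; the gripper's body (76 mm by 85 mm) begins 54 mm behind the grasp point. The pads swing forward as they close: fully open they stand 13 mm farther back than shut.
Start: joints at [1.108, 0.359, 1.51, -0, 1.272, -0.115], TCP at [0.204, 0.564, 0.231] pointing down, gripper open.
Joint ranges: [-2.97, 2.97], [-1.01, 2.36], [0.21, 2.38], [-0.96, 4.11], [0.2, 2.71], [-2.98, 2.98]. Speed limits (rad/s): [2.39, 2.39, 3.14, 3.14, 3.14, 3.14].

### API

Orientations are given as a 3x3 rotation matrix whose columns are the frame's x, y, z axes.
In Python, from workcell import arm gives the robot as it stands. The module is installed in compiled form; this text tells all that it offers.
- The arm moves only by the tool step_arm, never from a script. Its argument "increments" is text: rows parted by semicolons, each of 7 numbers parted by spaces: the closure, from -1 (fully open) to 1 (shut), then the shift along the tool's x, y, z in mm, then the turn, a rotation vector about the tool's x, y, z in rad. A call has 1 to 5 rows; each row is the pose to reach, as a shift and turn from the pose commanded when the call began, along the tool's axes at that moment; what a row does not reach only later rows make up. A row lasts 1/8 s, in which the tool goes at most 62.5 mm and 10.7 degrees, less where a joint would pass 70% of its speed; a pose out of reach is approached as far as the arm can. A call with a gripper value outside its range is refused whole. The fingers move at their own pace and stop on an object; "newtons" is the grip in N (left out, the last holds). Time passes only in rows, so rows that repeat a pose let the fingers close. It gives the time, the measured TCP pose, the force and the opening at its end, in the units of the state.
- arm.state(): the state, without advancing time (a new reading comes with each control period).
- arm.get_image(name): name is "scene" or "side" or "wrist"; returns the picture (420x560x3 uint8, red, green, blue); there is no depth.
- arm.camera_info(name): a dict with "fx", "fy", "cx", "cy" (pixels), "T" (4x4, takes a point from camera to world coordinates). Camera axes: x right, y down, z forward; pixel columns grow to the right and rows downward; lengths in m; the calibration is good to about 2 mm. A picture is of the moment at which its call begins: read the wrist's pose just before it. camera_info takes no time and is no camera call; for the wrist camera it gives the pose at the moment of the call.
- arm.finish_job(): hands the job in, once; it reports no verdict.
The state is a dict: "t": time; "joints": joint angles; "joint_velocities": joint speeds; "effort": joint torques, N m; "eef_pos": TCP position; "tcp_rot": TCP orientation; "ft_force": force on the tool from outside, world axes, zero at the start; "wrist_torque": the same for the moment, N m; "width": finger opening in m.
Only numpy, scipy, OpenCV 4.12 (cv2) and the standard library are available. Lean on these libraries where they do the work, as an engineer would, in place of code of your own. Each camera call takes 0.05 s, during which the arm holds its last target.

## Working session

There is one attempt and no reset: what is moved stays moved. The work goes in short steps, Python scripts to look and compute and a tool call to move; the robot and the scene stay as the last step left them, time stands still between calls to the robot, and variables do not carry over. Pictures are saved under pics/ and viewed, and the job is handed in when it is done.

Besides the shell and the picture viewer there is one more tool, called after ">>>" as name(argument=value, ...), one argument or row to a line, values as JSON. step_arm: Moves the arm, as the interface text tells. Its arguments: {"type":"object","properties":{"increments":{"type":"string"},"newtons":{"type":"number"}},"required":["increments"]}

```bash
mkdir -p pics; python3 - <<'E'
from workcell import arm
import cv2,numpy as np
np.set_printoptions(precision=4,suppress=True)
for n in ["scene","side","wrist"]:
    i=arm.camera_info(n);print(n,i["fx"],i["fy"],i["cx"],i["cy"]);print(np.array(i["T"]))
    cv2.imwrite(f"pics/{n}0.png",arm.get_image(n)[:,:,::-1])
s=arm.state();print(s)
E
```

```text
scene 540.7573787334078 540.7573787334078 281.33147769964296 209.8593226485037
[[ 0.7504  0.5038 -0.4278  1.1716]
 [ 0.6608 -0.5578  0.5023 -0.8298]
 [ 0.0144 -0.6596 -0.7515  1.1241]
 [ 0.      0.      0.      1.    ]]
side 405.4665090806767 405.4665090806767 275.21945412468864 208.3603900051201
[[ 0.8117 -0.369   0.4527  0.0927]
 [-0.5839 -0.5286  0.6161 -0.8238]
 [ 0.012  -0.7644 -0.6446  0.8095]
 [ 0.      0.      0.      1.    ]]
wrist 343.6567600268985 343.6567600268985 282.42151194105384 203.85635388675678
[[ 0.3408  0.8904  0.3017  0.1266]
 [ 0.9402 -0.3222 -0.1108  0.5917]
 [-0.0015  0.3214 -0.947   0.3727]
 [ 0.      0.      0.      1.    ]]
{'t': 0.15, 'joints': array([ 1.1079,  0.3593,  1.5112,  0.    ,  1.2725, -0.1151]), 'joint_velocities': array([ 0.0011, -0.0015, -0.0027, -0.0021,  0.0024, -0.0006]), 'effort': array([  0.0007, -52.8024, -27.893 ,  -0.0002,   0.0082,   0.    ]), 'eef_pos': array([0.2042, 0.5636, 0.2306]), 'tcp_rot': array([[ 0.3408,  0.9401, -0.0007],
       [ 0.9401, -0.3408, -0.0013],
       [-0.0015, -0.0002, -1.    ]]), 'ft_force': array([-0.1566, -0.7995, -0.0007]), 'wrist_torque': array([-0.0623, -0.0179, -0.0356]), 'width': 0.08529652260095906}
```

View pics/scene0.png

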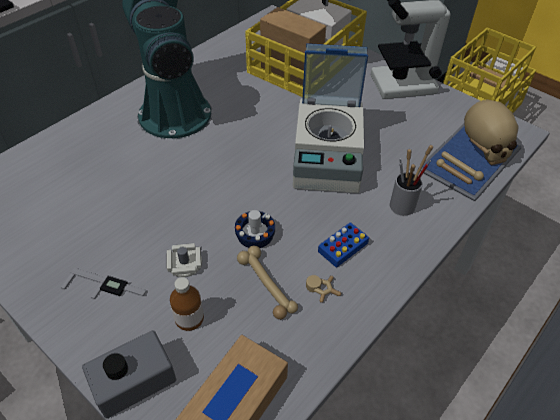

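View pics/side0.png

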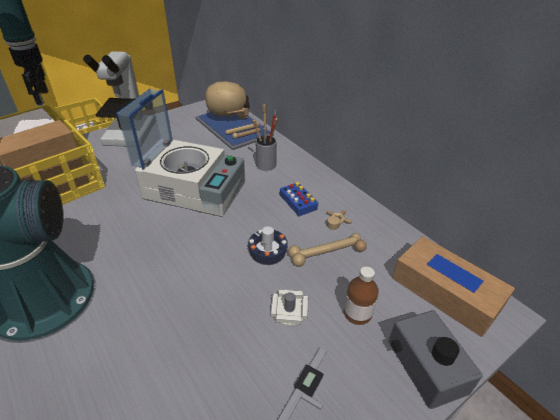

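View pics/wrist0.png

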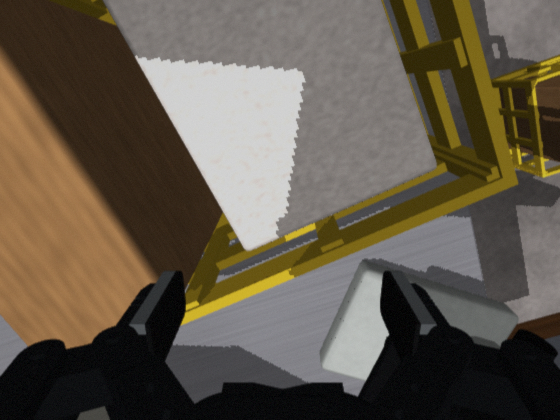

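The scene view shows the blue rotor at about (255,228) and the centrifuge at about (330,140), with its lid standing up. In the side view they are at (267,245) and (190,170). I'll enlarge both.

```bash
cat > h.py <<'E'
import numpy as np,cv2
from workcell import arm
np.set_printoptions(precision=4,suppress=True)
def ray(i,u,v):
    T=np.array(i["T"]);d=T[:3,:3]@np.array([(u-i["cx"])/i["fx"],(v-i["cy"])/i["fy"],1]);return T[:3,3],d/np.linalg.norm(d)
def onz(i,u,v,z):
    o,d=ray(i,u,v);return o+d*(z-o[2])/d[2]
def tri(rs):
    A=np.zeros((3,3));b=np.zeros(3)
    for o,d in rs:
        P=np.eye(3)-np.outer(d,d);A+=P;b+=P@o
    p=np.linalg.solve(A,b);return p,[np.linalg.norm(np.cross(p-o,d)) for o,d in rs]
def proj(i,p):
    T=np.array(i["T"]);c=T[:3,:3].T@(np.asarray(p)-T[:3,3]);return np.array([i["cx"]+i["fx"]*c[0]/c[2],i["cy"]+i["fy"]*c[1]/c[2]])
def crop(n,out,x0,y0,x1,y1,k):
    im=cv2.imread(n)[y0:y1,x0:x1];cv2.imwrite(out,cv2.resize(im,None,fx=k,fy=k,interpolation=cv2.INTER_CUBIC))
E
python3 - <<'E'
from h import *
crop("pics/scene0.png","pics/s_a.png",230,90,380,250,3.75)
crop("pics/side0.png","pics/d_a.png",120,90,300,270,3.3)
E
```

```text
(no output)
```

View pics/s_a.png

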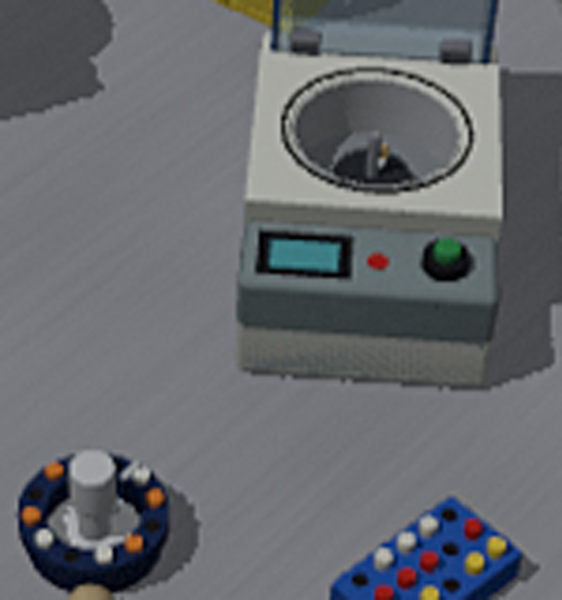

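View pics/d_a.png

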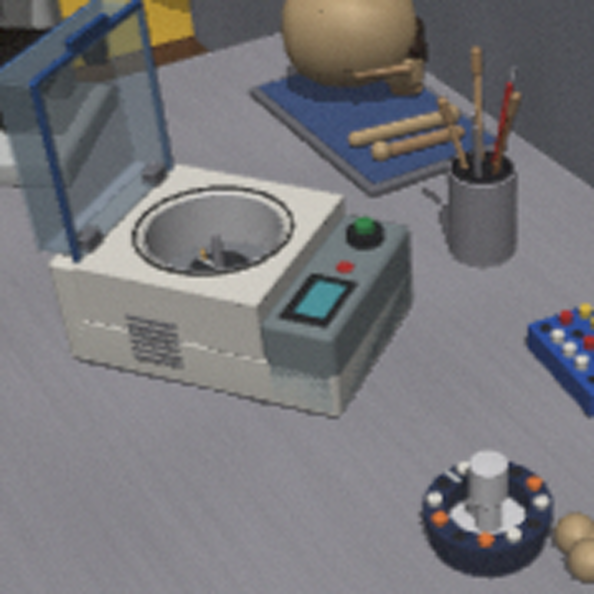

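```bash
python3 - <<'E'
from h import *
a=arm.camera_info("scene");b=arm.camera_info("side")
S=lambda x,y:(x/3.75+230,y/3.75+90)
D=lambda x,y:(x/3.3+120,y/3.3+90)
for n,p,q in [("knobtop",S(93,464),D(489,463)),("shaft",S(378,136),D(217,236)),("pin",S(384,149),D(205,251)),("start",S(447,246),D(365,225)),("line",S(133,470),D(452,474)),("hingeR",S(457,44),D(154,170)),("hingeL",S(306,37),D(90,236))]:
    print(n,*tri([ray(a,*p),ray(b,*q)]))
print(onz(a,*S(133,470),.037),onz(b,*D(452,474),.037))
print(onz(a,*S(378,130),.118),onz(b,*D(215,229),.118))
E
```

```text
knobtop [ 0.5369 -0.189   0.0816] [np.float64(0.0006586095247262953), np.float64(0.0006586095247262477)]
shaft [0.4882 0.1846 0.1105] [np.float64(0.00022103109447002973), np.float64(0.00022103109447004724)]
pin [0.4823 0.2042 0.0836] [np.float64(0.0011638172011261036), np.float64(0.0011638172011258923)]
start [0.6063 0.1133 0.1177] [np.float64(0.000742673034160363), np.float64(0.0007426730341603833)]
line [ 0.5323 -0.1433  0.0346] [np.float64(0.0009213346305310269), np.float64(0.0009213346305311108)]
hingeR [0.4786 0.2964 0.1299] [np.float64(0.0002952564024734268), np.float64(0.00029525640247362055)]
hingeL [0.3834 0.2236 0.1288] [np.float64(0.00022049437050210722), np.float64(0.00022049437050202577)]
[ 0.5342 -0.1459  0.037 ] [ 0.5311 -0.1443  0.037 ]
[0.4888 0.183  0.118 ] [0.4876 0.1851 0.118 ]
```

>>> step_arm(
  increments="-1 0 0 -60 0 0 0; -1 0 0 -120 0 0 0.15; -1 -35 34 -145 0 0 0.33; -1 -75 72 -145 0 0 0.5; -1 -115 110 -145 0 0 0.68",
)

```text
t: 0.78
eef_pos: [0.2691, 0.4171, 0.3765]
tcp_rot: [[0.859, 0.512, 0.001], [0.512, -0.859, 0.0], [0.001, 0.0, -1.0]]
ft_force: [1.2, 0.3, 0.4]
width: 0.0854
```

>>> step_arm(
  increments="-1 -7 57 0 0 0 0.18; -1 -14 114 0 0 0 0.36; -1 -21 171 0 0 0 0.54; -1 -28 228 0 0 0 0.72; -1 -35 285 0 0 0 0.9",
)

```text
t: 1.4
eef_pos: [0.3863, 0.1546, 0.3763]
tcp_rot: [[0.935, -0.355, 0.0], [-0.355, -0.935, 0.0], [0.0, -0.0, -1.0]]
ft_force: [0.8, 0.3, -0.0]
width: 0.0852
```

>>> step_arm(
  increments="-1 40 41 0 0 0 0.18; -1 80 82 0 0 0 0.36; -1 120 123 20 0 0 0.54; -1 160 164 40 0 0 0.72; -1 200 205 60 0 0 0.9",
)

```text
t: 2.02
eef_pos: [0.5021, -0.1075, 0.3156]
tcp_rot: [[0.303, -0.953, 0.0], [-0.953, -0.303, 0.0], [-0.0, -0.0, -1.0]]
ft_force: [1.0, 1.2, 1.0]
width: 0.0856
```

>>> step_arm(
  increments="-1 45 -5 40 0 0 0.17; -1 89 -9 75 0 0 0.34; -1 89 -9 85 0 0 0.34; -1 89 -9 85 0 0 0.34",
)

```text
t: 2.52
eef_pos: [0.5367, -0.1867, 0.2303]
tcp_rot: [[-0.025, -1.0, -0.003], [-1.0, 0.025, 0.002], [-0.002, 0.003, -1.0]]
ft_force: [0.2, -0.1, -0.1]
width: 0.0857
```

```bash
cat >> h.py <<'E'
def snap(n,out):
    s=arm.state();i=arm.camera_info(n);im=arm.get_image(n)[:,:,::-1].copy()
    cv2.imwrite(f"pics/{out}.png",im)
    np.savez(f"pics/{out}.npz",T=i["T"],tcp=s["eef_pos"],R=s["tcp_rot"])
    return im,i,s
def load(out):
    z=np.load(f"pics/{out}.npz");i=dict(fx=343.65676,fy=343.65676,cx=282.42151,cy=203.85635,T=z["T"]);return cv2.imread(f"pics/{out}.png"),i,z["tcp"],z["R"]
E
python3 - <<'E'
from h import *
im,i,s=snap("wrist","w1");print(s["eef_pos"],s["tcp_rot"],s["joints"])
E
```

```text
[ 0.5367 -0.1867  0.2303] [[-0.0253 -0.9997 -0.0027]
 [-0.9997  0.0253  0.0017]
 [-0.0016  0.0028 -1.    ]] [-0.4566  0.316   1.5786  0.0003  1.2502  1.1394]
```

View pics/w1.png

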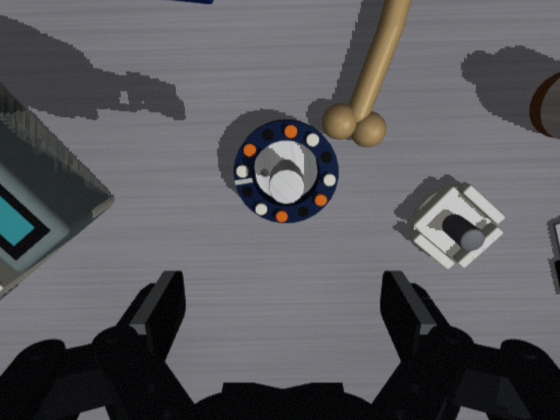

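The wrist view shows the rotor ring centred near (287,172), the knob top near (288,184), the white line at (244,181) and the pin hole at (264,172). The bone end is near (340,120), clear of the jaw line.

```bash
python3 - <<'E'
from h import *
crop("pics/w1.png","pics/w1c.png",225,110,350,235,4.8)
im,i,tcp,R=load("w1")
hsv=cv2.cvtColor(im,cv2.COLOR_BGR2HSV)
sub=np.zeros(im.shape[:2],np.uint8);sub[100:240,220:350]=1
blue=((hsv[...,0]>100)&(hsv[...,0]<130)&(hsv[...,1]>120)&(hsv[...,2]>25)&(sub>0)).astype(np.uint8)
cs,_=cv2.findContours(cv2.morphologyEx(blue,cv2.MORPH_CLOSE,np.ones((5,5))),cv2.RETR_EXTERNAL,cv2.CHAIN_APPROX_NONE)
c=max(cs,key=cv2.contourArea);e=cv2.fitEllipse(c);print("ring",e)
vals=im[150:215,265:310].astype(int).min(2)
for thr in (195,):
    m=((im.min(2)>150)&(sub>0)).astype(np.uint8)
    n,l,st,ce=cv2.connectedComponentsWithStats(m)
    for k in range(1,n):
        if st[k,4]>8: print(st[k],ce[k])
E
```

```text
ring ((286.0069580078125, 168.9370574951172), (97.53905487060547, 98.77307891845703), 173.43954467773438)
[307 134  12  12 111] [312.4685 139.4595]
[269 141  35  33 554] [289.5921 152.1552]
[237 166  10  11  87] [241.3103 171.0115]
[ 256  170   48   33 1045] [282.6632 185.6833]
[324 175  11  11  94] [329.2234 179.6596]
[235 179  17   5  47] [243.2979 181.0851]
[256 204  11  11  87] [260.8966 208.931 ]
```

View pics/w1c.png

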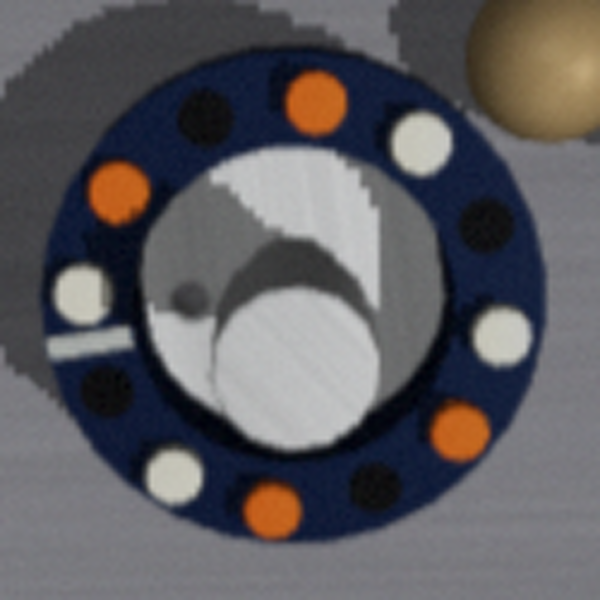

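```bash
python3 - <<'E'
from h import *
im,i,tcp,R=load("w1")
P=lambda x,y:(225+x/4.8,110+y/4.8)
k=onz(i,*P(298,369),.082);print("knob",k)
g=im[:,:].copy();
r=onz(i,*P(294,295),.036);print("ring",r)
h=onz(i,*P(190,299),.014);print("hole",h,np.degrees(np.arctan2(*(h-k)[1::-1])),np.linalg.norm((h-k)[:2]))
for p in [(50,349),(131,338),(90,343.5)]:
    l=onz(i,*P(*p),.036);print("line",l,np.degrees(np.arctan2(*(l-k)[1::-1])),np.linalg.norm((l-k)[:2]))
# height from size
print("knob depth from radius", 343.66*.016/(82/4.8))
d=np.array(i["T"])[:3,:3].T@(k-np.array(i["T"])[:3,3]);print(d)
a=arm.camera_info("scene");b=arm.camera_info("side")
print(tri([ray(a,230+93/3.75,90+464/3.75),ray(b,120+489/3.3,90+463/3.3),ray(i,*P(298,369))]))
E
```

```text
knob [ 0.5363 -0.1908  0.082 ]
ring [ 0.5392 -0.1905  0.036 ]
hole [ 0.5335 -0.1674  0.014 ] 96.86590878400669 0.02351334917640397
line [ 0.5288 -0.1388  0.036 ] 98.29096194531752 0.052542018686159896
line [ 0.5307 -0.156   0.036 ] 99.15436285503269 0.03522234013545497
line [ 0.5298 -0.1473  0.036 ] 98.61397582077137 0.043974724101144405
knob depth from radius 0.32186692682926826
[ 0.0041 -0.0149  0.3016]
(array([ 0.5368, -0.19  ,  0.0825]), [np.float64(0.0012064032735221034), np.float64(0.0005487823742851687), np.float64(0.0008198657114224428)])
```

>>> step_arm(
  increments="-1 4 0 50 0 0 0; -1 4 0 100 0 0 0; -1 4 0 140 0 0 0; -1 4 0 165 0 0 0; -1 4 0 182 0 0 0",
)

```text
t: 3.2
eef_pos: [0.5382, -0.1906, 0.0497]
tcp_rot: [[-0.024, -1.0, 0.001], [-1.0, 0.024, -0.0], [0.0, -0.001, -1.0]]
ft_force: [-0.1, 0.4, 0.3]
width: 0.0854
```

```bash
python3 - <<'E'
from h import *
im,i,s=snap("wrist","w2");print(s["eef_pos"],s["ft_force"]);print(s["tcp_rot"])
crop("pics/scene0.png","pics/x.png",0,0,10,10,1)
im,i,s=snap("side","d2");crop("pics/d2.png","pics/d2c.png",200,170,340,290,4.5)
E
```

```text
[ 0.5382 -0.1906  0.0497] [-0.1153  0.4098  0.2777]
[[-0.0241 -0.9997  0.001 ]
 [-0.9997  0.0241 -0.0005]
 [ 0.0004 -0.001  -1.    ]]
```

View pics/w2.png

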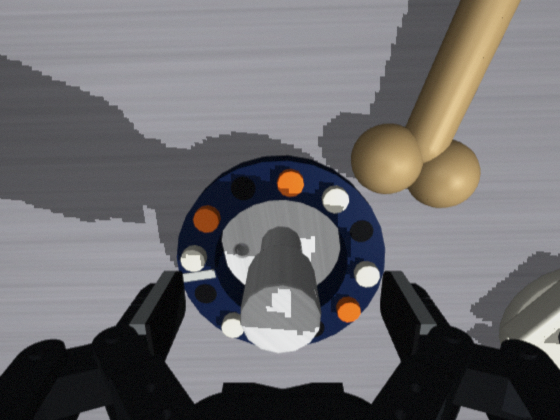

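View pics/d2c.png

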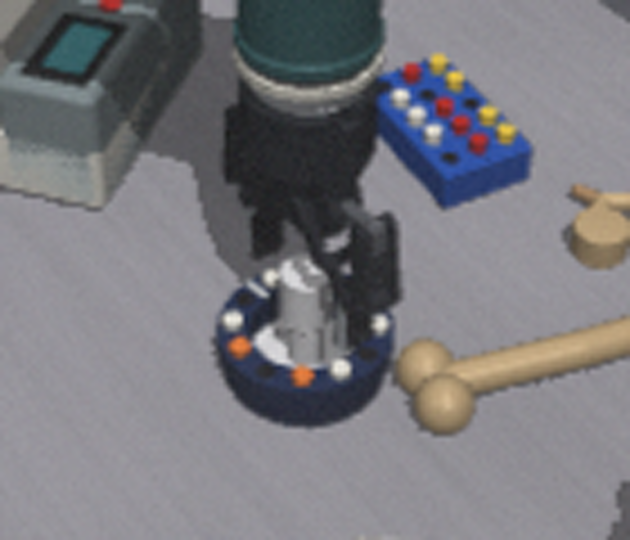

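The knob is between the pads, with its column centre at 282, the same as the jaw centre. The pin hole is at (241,250).

```bash
python3 - <<'E'
from h import *
im,i,tcp,R=load("w2")
cam=np.array(i["T"])[:3,3]
h=onz(i,241,250,.014);print(h)
for u,v in [(183,278.5),(214,273)]: print(onz(i,u,v,.036))
# predicted knob top circle for centers
for c in [(.537,-.1905),(.539,-.1905)]:
    print(c,proj(i,[c[0]+.016,c[1],.082]),proj(i,[c[0],c[1]+.016,.082]),proj(i,[c[0],c[1]-.016,.082]))
# two-view triangulation of hole, line
im1,i1,_,_=load("w1")
P=lambda x,y:(225+x/4.8,110+y/4.8)
print("hole",tri([ray(i1,*P(190,299)),ray(i,241,250)]))
print("line out",tri([ray(i1,*P(50,349)),ray(i,183,278.5)]))
E
```

```text
[ 0.5335 -0.167   0.014 ]
[ 0.5287 -0.1392  0.036 ]
[ 0.5316 -0.1555  0.036 ]
(0.537, -0.1905) [280.5702 283.4492] [239.7145 320.9571] [323.665  319.2477]
(0.539, -0.1905) [280.4288 278.6566] [239.3782 316.5411] [323.7409 314.8153]
hole (array([ 0.5338, -0.1673,  0.0148]), [np.float64(0.00019131563162173815), np.float64(0.00019131563162176287)])
line out (array([ 0.5285, -0.1389,  0.0355]), [np.float64(0.00019281467938091535), np.float64(0.00019281467938090497)])
```

>>> step_arm(
  increments="-1 0 0 1 0 0 0; 1 0 0 1 0 0 0; 1 0 0 1 0 0 0; 1 0 0 1 0 0 0; 1 0 0 1 0 0 0",
  newtons=60,
)

```text
t: 3.92
eef_pos: [0.5379, -0.1914, 0.0488]
tcp_rot: [[-0.026, -1.0, 0.0], [-1.0, 0.026, -0.0], [-0.0, -0.0, -1.0]]
ft_force: [-0.2, 2.1, 5.4]
width: 0.031
```

>>> step_arm(
  increments="1 0 0 -10 0 0 0; 1 0 0 -30 0 0 0; 1 0 0 -70 0 0 0; 1 0 0 -110 0 0 0; 1 0 0 -130 0 0 0",
  newtons=80,
)

```text
t: 4.55
eef_pos: [0.5383, -0.1921, 0.1808]
tcp_rot: [[-0.026, -1.0, 0.002], [-1.0, 0.026, -0.002], [0.002, -0.002, -1.0]]
ft_force: [0.9, -0.1, -3.4]
width: 0.0302
```

```bash
python3 - <<'E'
from h import *
im,i,s=snap("wrist","w3");print(s["eef_pos"],s["ft_force"],s["width"],s["joints"]);print(s["tcp_rot"])
E
```

```text
[ 0.5383 -0.1921  0.1808] [ 0.9244 -0.1122 -3.3938] 0.030181464146772898 [-0.4633  0.3674  1.6351 -0.0004  1.1362  1.134 ]
[[-0.0263 -0.9997  0.0023]
 [-0.9997  0.0263 -0.0016]
 [ 0.0016 -0.0024 -1.    ]]
```

View pics/w3.png

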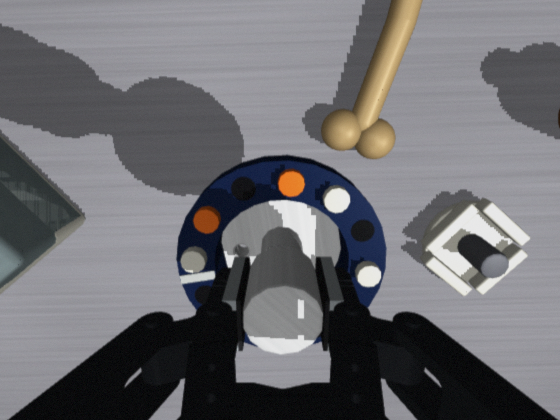

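```bash
python3 - <<'E'
from h import *
a=arm.camera_info("scene");b=arm.camera_info("side")
print("cup rim",tri([ray(a,407,180),ray(b,266,140)]))
for p in [(428,147),(425,150)]: print(onz(a,*p,.2))
print("rack",onz(a,344,243,.02), "lid top corners",onz(a,308,48,.29),onz(a,367,55,.29))
# lid top by triangulation: side corners
print(tri([ray(a,308,48),ray(b,131,152)]))
E
```

```text
cup rim (array([0.7688, 0.1536, 0.1063]), [np.float64(0.0010983416483684332), np.float64(0.0010983416483681594)])
[0.7819 0.1981 0.2   ]
[0.7822 0.1832 0.2   ]
rack [ 0.7384 -0.0689  0.02  ] lid top corners [0.3551 0.2281 0.29  ] [0.4968 0.3115 0.29  ]
(array([0.3343, 0.2387, 0.2219]), [np.float64(0.04759260715096196), np.float64(0.04759260715096195)])
```

>>> step_arm(
  increments="1 -40 -8 -10 0 0 0; 1 -95 -18 -20 0 0 0; 1 -150 -28 -20 0 0 0; 1 -205 -39 -20 0 0 -0.05; 1 -260 -50 -20 0 0 -0.1",
)

```text
t: 5.22
eef_pos: [0.594, 0.0687, 0.1975]
tcp_rot: [[0.075, -0.997, -0.001], [-0.997, -0.075, -0.0], [0.0, 0.001, -1.0]]
ft_force: [1.4, -0.0, -3.6]
width: 0.0301
```

>>> step_arm(
  increments="1 -50 -8 0 0 0 0; 1 -90 -15 0 0 0 0; 1 -110 -20 0 0 0 0; 1 -110 -20 0 0 0 0; 1 -110 -20 0 0 0 0",
)

```text
t: 5.85
eef_pos: [0.606, 0.1771, 0.1978]
tcp_rot: [[0.073, -0.997, -0.001], [-0.997, -0.073, -0.001], [0.001, 0.001, -1.0]]
ft_force: [0.7, 0.1, -2.6]
width: 0.0302
```

```bash
python3 - <<'E'
from h import *
im,i,s=snap("wrist","w4");print(s["eef_pos"],s["ft_force"],s["width"],s["joints"]);print(s["tcp_rot"])
E
```

```text
[0.606  0.1771 0.1978] [ 0.6546  0.1194 -2.5508] 0.030231377710594906 [ 0.1755  0.4337  1.4775 -0.001   1.2317  1.6733]
[[ 0.0733 -0.9973 -0.0011]
 [-0.9973 -0.0733 -0.0012]
 [ 0.0011  0.0012 -1.    ]]
```

View pics/w4.png

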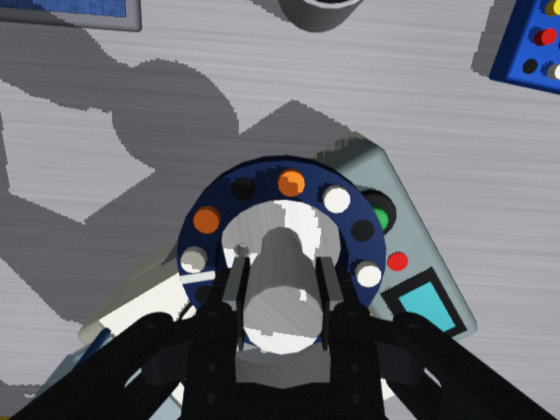

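My image-up direction was reversed: up in the image is tool -y. I'll shift to the -y side of the bowl, so the drive shows at the left of the image.

>>> step_arm(
  increments="1 30 35 0 0 0 0; 1 70 80 0 0 0 0; 1 100 115 0 0 0 0; 1 108 124 0 0 0 0; 1 108 124 0 0 0 0",
)

```text
t: 6.52
eef_pos: [0.4907, 0.0604, 0.1988]
tcp_rot: [[0.071, -0.997, 0.001], [-0.997, -0.071, -0.0], [0.0, -0.001, -1.0]]
ft_force: [0.3, 0.1, -3.6]
width: 0.0301
```

```bash
python3 - <<'E'
from h import *
im,i,s=snap("wrist","w5");print(s["eef_pos"],s["ft_force"],s["width"],s["joints"]);print(s["tcp_rot"])
crop("pics/w5.png","pics/w5c.png",0,110,200,260,3.9)
E
```

```text
[0.4907 0.0604 0.1988] [ 0.2753  0.1402 -3.5602] 0.030147986479106558 [-0.0173  0.242   1.775   0.      1.1235  1.4821]
[[ 0.0713 -0.9975  0.0011]
 [-0.9975 -0.0713 -0.    ]
 [ 0.0001 -0.0011 -1.    ]]
```

View pics/w5.png

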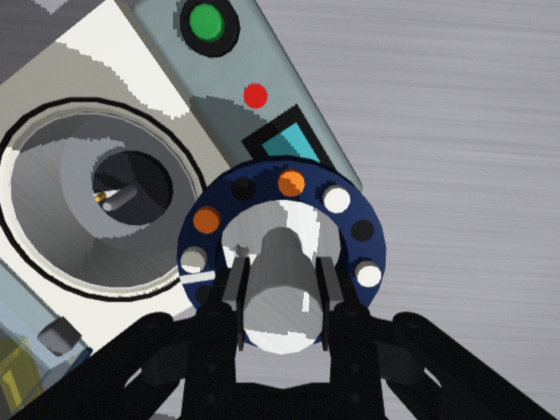

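View pics/w5c.png

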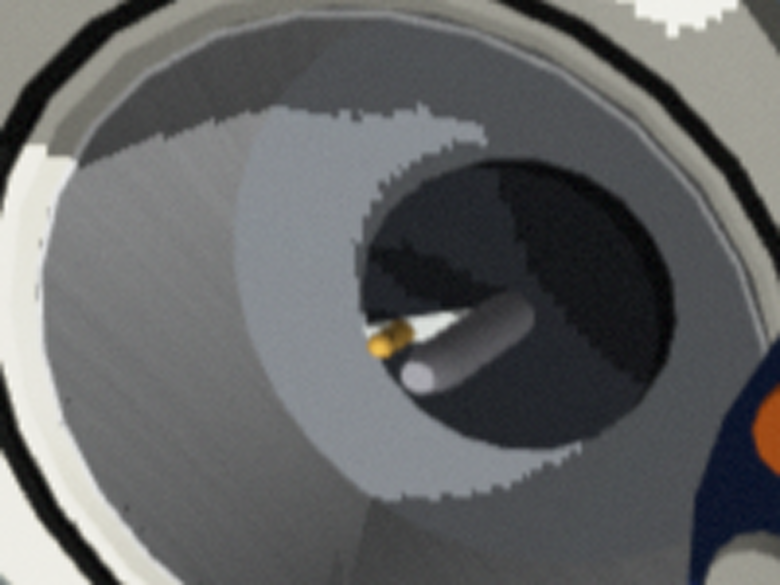

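```bash
python3 - <<'E'
from h import *
im,i,tcp,R=load("w5")
P=lambda x,y:(x/3.9,110+y/3.9)
t=onz(i,*P(418,377),.114);f=onz(i,*P(518,303),.074);p=onz(i,*P(381,346),.0855);pb=onz(i,*P(408,327),.075)
print("tip",t,"flange",f,"pin",p,"pinbase",pb)
for c in (t,f):
  for q in (p,pb):
    d=(q-c)[:2];print(np.degrees(np.arctan2(d[1],d[0])),np.linalg.norm(d))
l=onz(i,*P(440,322),.074);print("line",l)
a=arm.camera_info("scene");b=arm.camera_info("side")
S=lambda x,y:(x/3.75+230,y/3.75+90);D=lambda x,y:(x/3.3+120,y/3.3+90)
print("shaft tri",tri([ray(a,*S(378,136)),ray(b,*D(217,236)),ray(i,*P(418,377))]))
print("pin tri",tri([ray(a,*S(384,149)),ray(b,*D(205,251)),ray(i,*P(381,346))]))
print("start",onz(i,207,22,.119))
# rotor in tool frame from w3-like image (hole at 240,250; bottom = tcp-.049)
zb=tcp[2]-.049
h=onz(i,240.5,250,zb+.014);o=onz(i,181,281,zb+.036);inn=onz(i,214,275.5,zb+.036)
print("hole rel tcp",h-tcp,"line",o-tcp,inn-tcp, "tool:",R.T@(h-tcp),R.T@(o-tcp))
crop("pics/w5.png","pics/w5d.png",170,150,300,300,4)
E
```

```text
tip [0.4859 0.1826 0.114 ] flange [0.4884 0.181  0.074 ] pin [0.481  0.204  0.0855] pinbase [0.4818 0.2037 0.075 ]
102.78900660598143 0.021971131679620434
100.92785604749467 0.02148692138170723
107.62812989220897 0.02413924183475906
106.04095252813283 0.023595646909272825
line [0.4831 0.1975 0.074 ]
shaft tri (array([0.4872, 0.1836, 0.1116]), [np.float64(0.001542631993383363), np.float64(0.0008031058032406603), np.float64(0.002076754487700531)])
pin tri (array([0.4817, 0.2042, 0.0839]), [np.float64(0.0016726649551425232), np.float64(0.0008555470167855701), np.float64(0.0012289417282948189)])
start [0.606  0.1121 0.119 ]
hole rel tcp [-0.0066  0.0232 -0.035 ] line [-0.0155  0.0511 -0.013 ] [-0.011   0.0341 -0.013 ] tool: [-0.0236  0.005   0.035 ] [-0.0521  0.0118  0.013 ]
```

View pics/w5d.png

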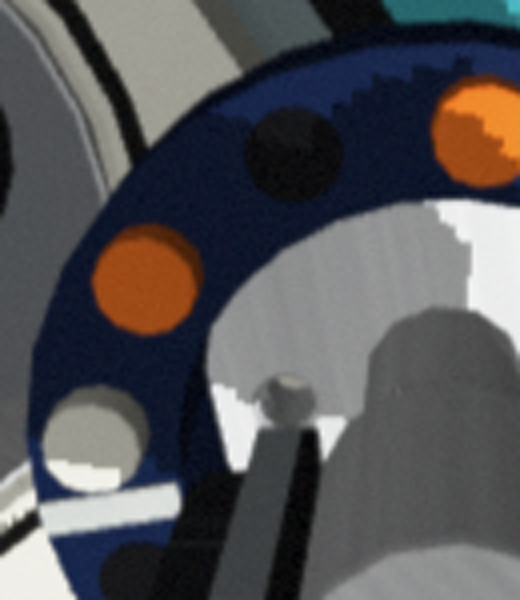

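>>> step_arm(
  increments="1 0 25 0 0 0 0; 1 0 50 0 0 0 0; 1 0 50 0 0 0 0; 1 0 50 0 0 0 0",
)

```text
t: 7.08
eef_pos: [0.4427, 0.0582, 0.1987]
tcp_rot: [[0.074, -0.997, 0.002], [-0.997, -0.074, 0.0], [0.0, -0.002, -1.0]]
ft_force: [0.7, 0.5, -2.2]
width: 0.0301
```

```bash
python3 - <<'E'
from h import *
im,i,s=snap("wrist","w6");print(s["eef_pos"],s["ft_force"],s["width"],s["joints"]);print(s["tcp_rot"])
for p in [(.4878,.1826,.114),(.481,.204,.0855)]: print(proj(i,p))
crop("pics/w6.png","pics/w6c.png",0,40,200,190,3.9)
E
```

```text
[0.4427 0.0582 0.1987] [ 0.7173  0.547  -2.1695] 0.030143716568722927 [-0.0243  0.1728  1.8699  0.0001  1.0965  1.4721]
[[ 0.0743 -0.9972  0.0023]
 [-0.9972 -0.0743  0.    ]
 [ 0.0002 -0.0023 -1.    ]]
[ 96.9915 133.9826]
[ 88.3232 136.2379]
```

View pics/w6c.png

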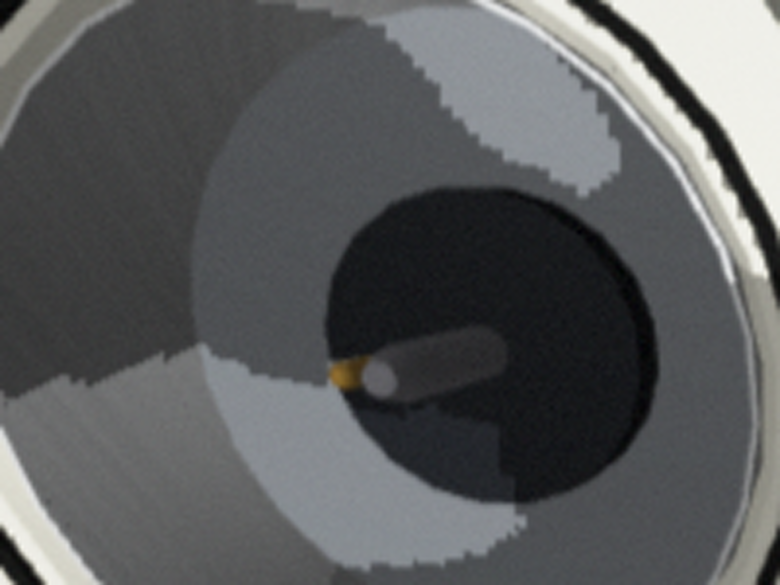

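```bash
python3 - <<'E'
from h import *
im,i,tcp,R=load("w6");_,j,_,_=load("w5")
P=lambda x,y:(x/3.9,40+y/3.9);Q=lambda x,y:(x/3.9,110+y/3.9)
print("tip",onz(i,*P(380,379),.114),"fl",onz(i,*P(492,345),.074),"pin",onz(i,*P(340,375),.0855))
print(tri([ray(i,*P(380,379)),ray(j,*Q(418,377))]))
print(tri([ray(i,*P(340,375)),ray(j,*Q(381,346))]))
print(tri([ray(i,*P(492,345)),ray(j,*Q(518,303))]))
E
```

```text
tip [0.4857 0.1825 0.114 ] fl [0.4871 0.1809 0.074 ] pin [0.481  0.2048 0.0855]
(array([0.4856, 0.183 , 0.1131]), [np.float64(3.742605136601128e-05), np.float64(3.742605136601908e-05)])
(array([0.4811, 0.2042, 0.0859]), [np.float64(0.00035156688675837223), np.float64(0.000351566886758341)])
(array([0.4861, 0.1841, 0.0668]), [np.float64(4.570969431712065e-05), np.float64(4.5709694317127195e-05)])
```

>>> step_arm(
  increments="1 -25 -25 0 0 0 0; 1 -70 -45 0 0 0 0; 1 -110 -54 5 0 0 -0.02; 1 -121 -54 15 0 0 -0.02; 1 -121 -54 20 0 0 -0.02",
)

```text
t: 7.75
eef_pos: [0.4855, 0.1828, 0.1773]
tcp_rot: [[0.095, -0.995, -0.001], [-0.995, -0.095, -0.001], [0.001, 0.001, -1.0]]
ft_force: [-0.1, -0.4, -3.7]
width: 0.0302
```

>>> step_arm(
  increments="1 0 0 0 0 0 0; 1 0 0 0 0 0 0",
)

```text
t: 8.0
eef_pos: [0.4858, 0.1814, 0.1785]
tcp_rot: [[0.092, -0.996, 0.0], [-0.996, -0.092, -0.0], [0.0, -0.0, -1.0]]
ft_force: [-0.5, 0.1, -3.5]
width: 0.03
```

```bash
python3 - <<'E'
from h import *
for n,o in (("scene","s7"),("side","d7"),("wrist","w7")):
    im,i,s=snap(n,o)
print(s["eef_pos"],s["ft_force"],s["width"],s["joints"]);print(s["tcp_rot"])
crop("pics/s7.png","pics/s7c.png",280,50,400,170,4.9)
crop("pics/d7.png","pics/d7c.png",110,80,250,200,4.9)
E
```

```text
[0.486  0.1817 0.1787] [-0.2072  0.8701 -3.4402] 0.030301128083394215 [ 0.2247  0.2999  1.7486 -0.0002  1.0926  1.7029]
[[ 0.0925 -0.9957  0.0006]
 [-0.9957 -0.0925 -0.0001]
 [ 0.0001 -0.0006 -1.    ]]
```

View pics/s7c.png

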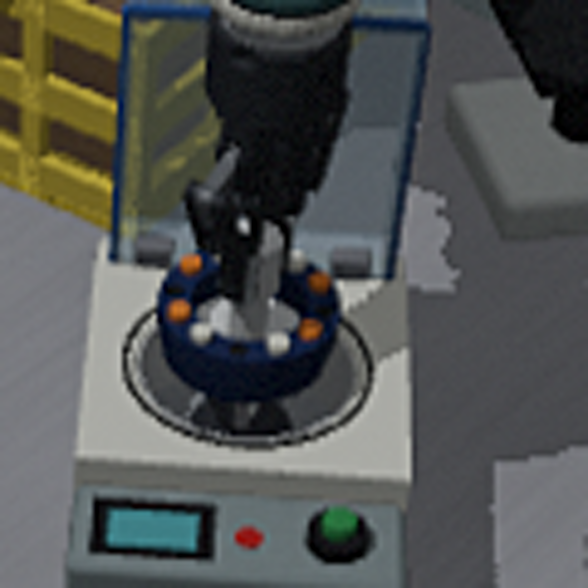

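View pics/d7c.png

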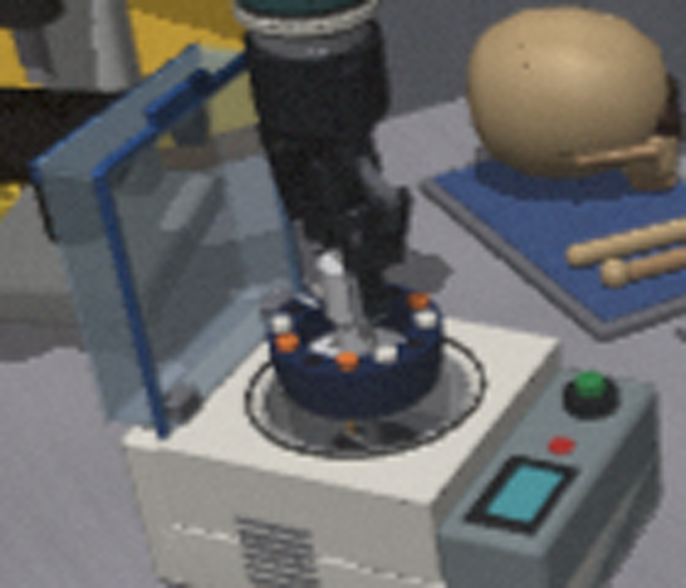

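View pics/w7.png

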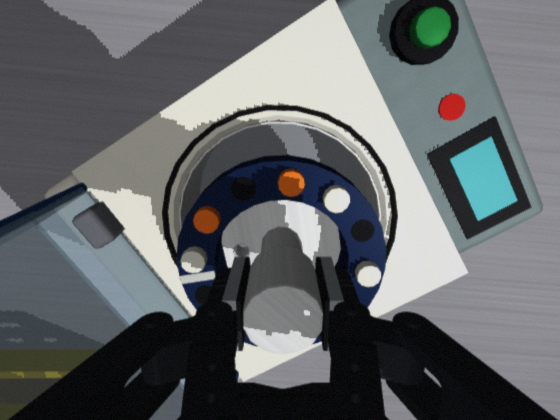

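```bash
python3 - <<'E'
from h import *
cams={}
for n,o,box in (("scene","s7",(300,95,360,140)),("side","d7",(155,125,210,175))):
    im=cv2.imread(f"pics/{o}.png");i=arm.camera_info(n)
    hsv=cv2.cvtColor(im,cv2.COLOR_BGR2HSV)
    m=((hsv[...,0]>100)&(hsv[...,0]<130)&(hsv[...,1]>120)&(hsv[...,2]<110)).astype(np.uint8)
    x0,y0,x1,y1=box;mm=np.zeros_like(m);mm[y0:y1,x0:x1]=m[y0:y1,x0:x1]
    mm=cv2.morphologyEx(mm,cv2.MORPH_CLOSE,np.ones((5,5)))
    c=max(cv2.findContours(mm,0,1)[0],key=cv2.contourArea)[:,0]
    l,r=c[:,0].min(),c[:,0].max();print(n,"cols",l,r,"mid",(l+r)/2,"rows",c[:,1].min(),c[:,1].max())
    cams[n]=i
    def ext(ctr,zs=(.1297,.1657)):
        p=np.array([proj(i,[ctr[0]+.053*np.cos(t),ctr[1]+.053*np.sin(t),z]) for z in zs for t in np.linspace(0,6.28,180)])
        return p[:,0].min(),p[:,0].max(),p[:,1].max()
    for ctr in [(.486,.182),(.4882,.1846)]: print(ctr,ext(ctr))
    e=1e-3;f=lambda c:sum(ext(c)[:2])/2
    print("d/dx,dy per mm",f((.487,.182))-f((.486,.182)),f((.486,.183))-f((.486,.182)))
E
```

```text
scene cols 312 349 mid 330.5 rows 97 131
(0.486, 0.182) (np.float64(311.64896226012615), np.float64(350.0786863879793), np.float64(133.4179832332846))
(0.4882, 0.1846) (np.float64(312.8172742087591), np.float64(351.2611865064363), np.float64(133.3142939692288))
d/dx,dy per mm 0.27845665255961194 0.21656436228795428
side cols 184 186 mid 185.0 rows 153 154
(0.486, 0.182) (np.float64(164.88940981932953), np.float64(202.18619593863065), np.float64(166.63447713820213))
(0.4882, 0.1846) (np.float64(165.2169711738762), np.float64(202.4258731977293), np.float64(165.98498760894324))
d/dx,dy per mm 0.3032280692653444 -0.14728174887659407
```

```bash
python3 - <<'E'
from h import *
from scipy.optimize import least_squares
def ringpts(name,c0,exc):
    im,i,tcp,R=load(name);g=im.max(2).astype(float);pts=[]
    for t in np.linspace(-np.pi,np.pi,181):
        rs=np.arange(.062,.080,.0003);pr=np.array([proj(i,[c0[0]+r*np.cos(t),c0[1]+r*np.sin(t),.118]) for r in rs])
        if (pr<2).any() or (pr[:,0]>557).any() or (pr[:,1]>300).any(): continue
        if exc(pr): continue
        v=cv2.remap(g.astype(np.float32),pr[:,0].astype(np.float32)[None],pr[:,1].astype(np.float32)[None],cv2.INTER_LINEAR)[0]
        k=v.argmin()
        if v[k]<60 and 3<k<len(rs)-3 and v[:max(k-3,1)].max()>90 and v[k+3:].max()>90:
            w=np.clip(90-v,0,None)*(abs(np.arange(len(rs))-k)<10);r=(w*rs).sum()/w.sum()
            pts.append([c0[0]+r*np.cos(t),c0[1]+r*np.sin(t)])
    return np.array(pts)
for n in ("w5","w6","w7"):
    pts=ringpts(n,(.487,.1826),lambda pr:(np.hypot(pr[:,0]-282,pr[:,1]-258)<108).any())
    s=least_squares(lambda q:np.hypot(pts[:,0]-q[0],pts[:,1]-q[1])-q[2],[.487,.183,.07],loss="soft_l1",f_scale=.0005)
    a=np.degrees(np.arctan2(pts[:,1]-s.x[1],pts[:,0]-s.x[0]))
    print(n,len(pts),s.x,np.abs(s.fun).mean(),a.min(),a.max(), np.histogram(a,8,(-180,180))[0])
E
```

```text
w5 91 [0.4856 0.1837 0.0724] 0.0001147883794014745 -152.73596431278312 162.46903544730668 [ 7  0 12 23 23  0 12 14]
w6 99 [0.4857 0.1837 0.0724] 0.000119596339781527 -179.13800176028823 178.8252250717249 [22  6 23 15  6  0  5 22]
w7 84 [0.4857 0.1834 0.0723] 0.0001277464756299379 -75.11136594128862 88.93518051146236 [ 0  0 16 23 23 22  0  0]
```

```bash
python3 - <<'E'
from h import *
from scipy.optimize import least_squares
for n in ("w1","w2","w3","w4","w5","w7"):
    im,i,tcp,R=load(n);zb=tcp[2]-.049 if n not in("w1","w2") else 0
    hsv=cv2.cvtColor(im,cv2.COLOR_BGR2HSV)
    org=((hsv[...,0]<18)&(hsv[...,1]>150)&(hsv[...,2]>100)).astype(np.uint8)
    wh=((hsv[...,1]<60)&(hsv[...,2]>115)).astype(np.uint8)
    C=[]
    for m in(org,wh):
        k,l,st,ce=cv2.connectedComponentsWithStats(m)
        for q in range(1,k):
            a=st[q,4];w,h=st[q,2:4]
            if (300<a<700 and 20<w<32 and 20<h<32) or (n=="w1" and 70<a<160 and 8<w<16 and 8<h<16): C.append(ce[q])
    W=np.array([onz(i,*c,zb+.042)[:2] for c in C])
    c0=np.array([.5370,-.1905]) if n=="w1" else (tcp[:2])
    ok=abs(np.hypot(*(W-c0).T)-.043)<.006;W=W[ok]
    s=least_squares(lambda q:np.hypot(W[:,0]-q[0],W[:,1]-q[1])-q[2],[*c0,.043])
    ang=np.degrees(np.arctan2(*(W-s.x[:2]).T[::-1]))
    print(n,len(W),s.x,"rel tool",(R.T[:2,:2]@(s.x[:2]-tcp[:2])), "ang mod30",np.mod(ang,30))
E
```

```text
w1 8 [ 0.5367 -0.1898  0.0434] rel tool [ 0.0031 -0.    ] ang mod30 [22.7272 22.6997 22.9439 22.8932 22.5788 23.199  22.7316 23.0226]
w2 4 [ 0.5371 -0.1899  0.0432] rel tool [-0.0006  0.0011] ang mod30 [22.8803 22.9716 22.7908 22.4797]
w3 4 [ 0.5374 -0.1918  0.0432] rel tool [-0.0002  0.001 ] ang mod30 [22.9249 23.2469 22.7183 22.7393]
w4 4 [0.6051 0.1772 0.0432] rel tool [-0.0002  0.0009] ang mod30 [28.5644 29.0661 28.5001 28.4296]
w5 3 [0.4904 0.0607 0.0427] rel tool [-0.0003  0.0003] ang mod30 [28.2011 29.5219 27.7064]
w7 3 [0.4856 0.182  0.0427] rel tool [-0.0004  0.0003] ang mod30 [29.3047  0.8024 28.8297]
```

```bash
python3 - <<'E'
from h import *
crop("pics/w5.png","pics/w5e.png",85,170,145,220,13)
crop("pics/w6.png","pics/w6e.png",75,110,135,160,13)
E
```

```text
(no output)
```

View pics/w5e.png

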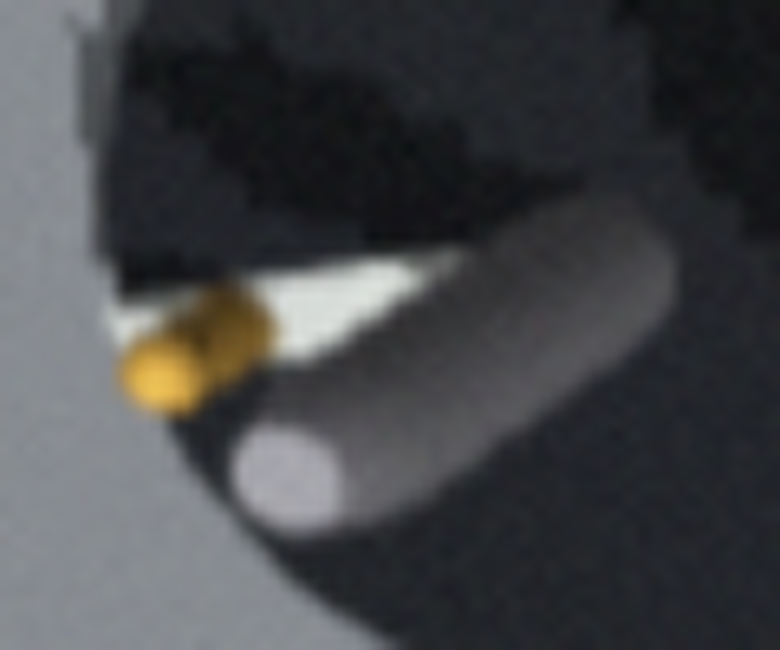

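View pics/w6e.png

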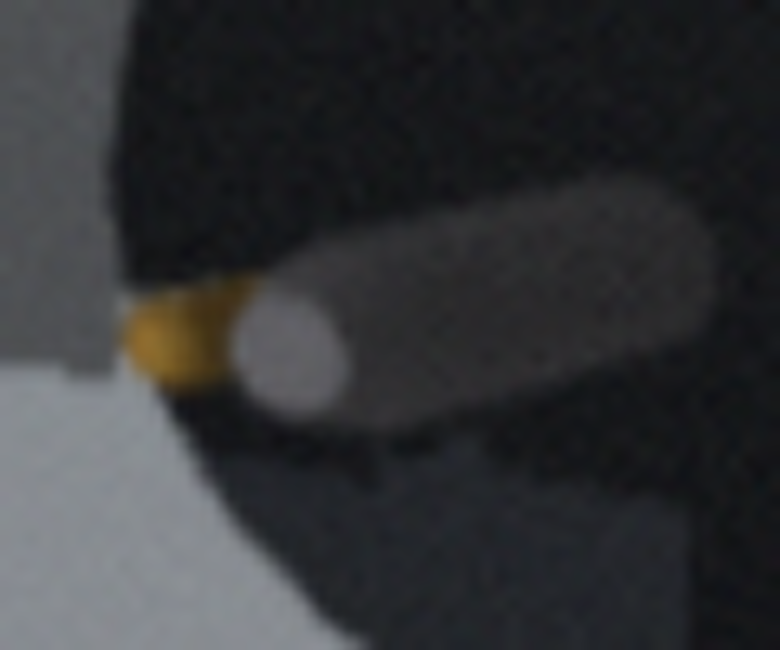

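```bash
python3 - <<'E'
from h import *
_,i,_,_=load("w5");_,j,_,_=load("w6")
P=lambda x,y:(85+x/13,170+y/13);Q=lambda x,y:(75+x/13,110+y/13)
b=onz(i,*P(612,255),.074);t=onz(i,*P(288,478),.114);print("base",b,"tip",t)
print("w6 base",onz(j,*Q(653,243),.074),"tip",onz(j,*Q(290,355),.114))
u=onz(i,*P(125,300),.074);v=onz(i,*P(475,248),.074);d=(u-v)[:2];print("line edge",u,v,np.degrees(np.arctan2(d[1],d[0])))
print("pin tip",onz(i,*P(165,371),.085),onz(j,*Q(185,335),.085),"pin base",onz(i,*P(228,332),.075))
for p in [(.4857,.1832)]:
  for a in (100,103,106):
    x=[p[0]+.023*np.cos(np.radians(a)),p[1]+.023*np.sin(np.radians(a))]
    for z in(.0855,.075):
      q=proj(i,[*x,z]);r=proj(j,[*x,z]);print(a,z,(q-[85,170])*13,(r-[75,110])*13)
E
```

```text
base [0.4867 0.1817 0.074 ] tip [0.4858 0.1826 0.114 ]
w6 base [0.4869 0.1816 0.074 ] tip [0.4856 0.1826 0.114 ]
line edge [0.4816 0.2122 0.074 ] [0.4865 0.1902 0.074 ] 102.68142713098847
pin tip [0.481  0.2043 0.085 ] [0.4813 0.2036 0.085 ] pin base [0.4803 0.2055 0.075 ]
100 0.0855 [133.2169 360.7513] [138.8113 326.0499]
100 0.075 [220.296 309.569] [235.7525 302.9664]
103 0.0855 [139.267 379.693] [145.3407 347.3893]
103 0.075 [226.0104 327.9041] [241.8943 323.5315]
106 0.0855 [146.307  398.4266] [152.9184 368.4942]
106 0.075 [232.6811 346.0396] [249.0471 343.873 ]
```

>>> step_arm(
  increments="1 -1 -0.5 0 0 0 0.02; 1 -1 -0.5 5 0 0 0.02; 1 -1 -0.5 10 0 0 0.02; 1 -1 -0.5 14 0 0 0.02; 1 -1 -0.5 17 0 0 0.02",
)

```text
t: 8.78
eef_pos: [0.4859, 0.1834, 0.1608]
tcp_rot: [[0.074, -0.997, -0.001], [-0.997, -0.074, -0.0], [0.0, 0.001, -1.0]]
ft_force: [0.5, 0.6, -3.6]
width: 0.03
```

>>> step_arm(
  increments="1 0 0 1 0 0 0; 1 0 0 2 0 0 0; 1 0 0 3 0 0 0",
)

```text
t: 9.15
eef_pos: [0.4862, 0.1835, 0.1583]
tcp_rot: [[0.074, -0.997, 0.0], [-0.997, -0.074, -0.0], [0.0, -0.0, -1.0]]
ft_force: [0.5, 0.8, -3.6]
width: 0.0305
```

>>> step_arm(
  increments="1 0.5 0 1 0 0 0; 1 0.5 0 3 0 0 0; 1 0.5 0 5 0 0 0; 1 0.5 0 6 0 0 0; 1 0.5 0 6 0 0 0",
)

```text
t: 9.78
eef_pos: [0.4865, 0.1829, 0.1523]
tcp_rot: [[0.074, -0.997, 0.001], [-0.997, -0.074, -0.0], [0.0, -0.001, -1.0]]
ft_force: [0.5, 0.5, -2.9]
width: 0.0303
```

>>> step_arm(
  increments="1 0 0 3 0 0 0; 1 0 0 6 0 0 0; 1 0 0 9 0 0 0; 1 0 0 12 0 0 0; 1 0 0 13 0 0 0",
)

```text
t: 10.4
eef_pos: [0.4864, 0.1829, 0.1392]
tcp_rot: [[0.074, -0.997, 0.0], [-0.997, -0.074, -0.0], [0.0, -0.0, -1.0]]
ft_force: [2.6, -0.2, -1.2]
width: 0.0301
```

>>> step_arm(
  increments="1 0 0 1 0 0 0; 1 0 0 2 0 0 0; 1 0 0 3 0 0 0; 1 0 0 4 0 0 0",
)

```text
t: 10.9
eef_pos: [0.4864, 0.183, 0.1354]
tcp_rot: [[0.074, -0.997, 0.0], [-0.997, -0.074, 0.0], [0.0, -0.0, -1.0]]
ft_force: [2.7, -1.4, -1.1]
width: 0.0302
```

>>> step_arm(
  increments="1 0 -0.5 0 0 0 0; 1 0 -0.5 1 0 0 0; 1 0 -0.5 2 0 0 0; 1 0 -0.5 3 0 0 0",
)

```text
t: 11.4
eef_pos: [0.4865, 0.183, 0.1322]
tcp_rot: [[0.074, -0.997, -0.0], [-0.997, -0.074, -0.0], [0.0, 0.0, -1.0]]
ft_force: [1.9, -1.1, -2.9]
width: 0.0301
```

>>> step_arm(
  increments="1 0 -0.3 1 0 0 0; 1 0 -0.3 2 0 0 0; 1 0 -0.3 3 0 0 0; 1 0 -0.3 4 0 0 0",
)

```text
t: 11.9
eef_pos: [0.4866, 0.183, 0.1281]
tcp_rot: [[0.074, -0.997, -0.001], [-0.997, -0.074, -0.0], [0.0, 0.001, -1.0]]
ft_force: [1.2, -0.5, -1.2]
width: 0.0303
```

>>> step_arm(
  increments="1 0 0 1 0 0 0; 1 0 0 2 0 0 0; 1 0 0 3 0 0 0; 1 0 0 4 0 0 0",
)

```text
t: 12.4
eef_pos: [0.4867, 0.183, 0.1241]
tcp_rot: [[0.074, -0.997, -0.0], [-0.997, -0.074, -0.0], [0.0, 0.0, -1.0]]
ft_force: [1.8, -1.0, -2.9]
width: 0.0302
```

>>> step_arm(
  increments="1 0 0 0.5 0 0 0; 1 0 0 1 0 0 0; 1 0 0 1.5 0 0 0; 1 0 0 2 0 0 0; 1 0 0 2 0 0 0",
)

```text
t: 13.02
eef_pos: [0.4869, 0.1831, 0.1228]
tcp_rot: [[0.074, -0.997, 0.0], [-0.997, -0.074, 0.0], [-0.0, -0.0, -1.0]]
ft_force: [-1.4, 0.2, 5.5]
width: 0.0301
```

>>> step_arm(
  increments="0.2 0 0 0 0 0 0; -1 0 0 0 0 0 0; -1 0 0 0 0 0 0; -1 0 0 0 0 0 0; -1 0 0 0 0 0 0",
)

```text
t: 13.65
eef_pos: [0.4869, 0.183, 0.1222]
tcp_rot: [[0.074, -0.997, -0.0], [-0.997, -0.074, -0.0], [0.0, 0.0, -1.0]]
ft_force: [-0.4, -0.5, 0.3]
width: 0.0853
```

>>> step_arm(
  increments="-1 0 0 -15 0 0 0; -1 0 0 -40 0 0 0; -1 0 0 -75 0 0 0; -1 0 0 -90 0 0 0; -1 0 0 -90 0 0 0",
)

```text
t: 14.28
eef_pos: [0.4878, 0.1832, 0.2136]
tcp_rot: [[0.074, -0.997, 0.003], [-0.997, -0.074, 0.001], [-0.0, -0.003, -1.0]]
ft_force: [0.3, -0.4, -0.6]
width: 0.0853
```

```bash
python3 - <<'E'
from h import *
for n,o in (("scene","s8"),("side","d8"),("wrist","w8")):
    im,i,s=snap(n,o)
print(s["eef_pos"],s["ft_force"],s["width"],s["joints"]);print(s["tcp_rot"])
crop("pics/d8.png","pics/d8c.png",110,80,250,200,4.9)
E
```

```text
[0.4863 0.1828 0.2116] [-0.4799  0.6444 -0.7923] 0.08523833671096888 [ 0.2267  0.2643  1.7062 -0.0001  1.1723  1.7237]
[[ 0.0737 -0.9973 -0.0011]
 [-0.9973 -0.0737 -0.0003]
 [ 0.0003  0.0012 -1.    ]]
```

View pics/w8.png

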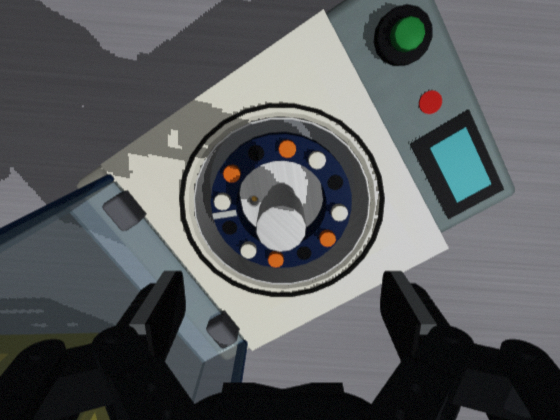

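View pics/d8c.png

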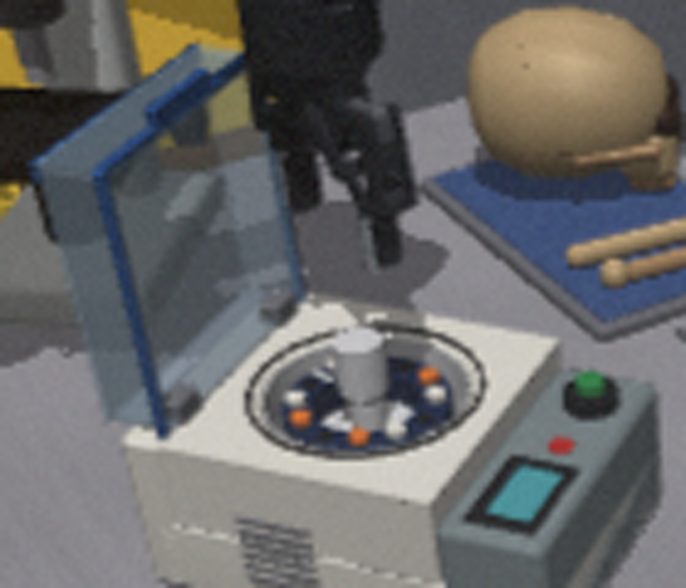

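```bash
python3 - <<'E'
from h import *
a=arm.camera_info("scene");b=arm.camera_info("side")
L,e1=tri([ray(a,280+125/4.9,50+10/4.9),ray(b,110+98/4.9,80+178/4.9)])
Rr,e2=tri([ray(a,280+430/4.9,50+20/4.9),ray(b,110+247/4.9,80+62/4.9)])
print(L,e1,Rr,e2)
ax=np.array([.4862,.183]);st=np.array([.606,.1125])
# centrifuge x dir: start at -128 x, -55 y
ang=np.arctan2(*(st-ax)[::-1])-np.arctan2(-55,-128);print("cx dir deg",np.degrees(ang)%360)
A,_=tri([ray(a,230+306/3.75,90+37/3.75),ray(b,120+90/3.3,90+236/3.3)])
d=(Rr-L)[:2];print("from lid",np.degrees(np.arctan2(d[1],d[0]))+90,np.linalg.norm(d))
c=np.array([np.cos(ang),np.sin(ang)])
for p in (L,Rr):
    q=(p[:2]-ax)@c;print("rear of axis",q,"h",p[2],"theta",np.degrees(np.arctan2(p[2]-.1185,-(q-.088))), np.hypot(p[2]-.1185,q-.088))
# seat check
im,i,tcp,R=load("w8")
from scipy.optimize import least_squares
hsv=cv2.cvtColor(im,cv2.COLOR_BGR2HSV);C=[]
for m in(((hsv[...,0]<18)&(hsv[...,1]>150)&(hsv[...,2]>100)),((hsv[...,1]<60)&(hsv[...,2]>115))):
    k,l,s_,ce=cv2.connectedComponentsWithStats(m.astype(np.uint8))
    C+=[ce[q] for q in range(1,k) if 130<s_[q,4]<400 and s_[q,2]<25 and s_[q,3]<25]
for z in(.116,.120):
    W=np.array([onz(i,*c_,z)[:2] for c_ in C]);W=W[abs(np.hypot(*(W-ax).T)-.043)<.006]
    s=least_squares(lambda q:np.hypot(W[:,0]-q[0],W[:,1]-q[1])-q[2],[*ax,.043]);print("caps",z,len(W),s.x,s.fun)
E
```

```text
[0.3615 0.2096 0.2892] [np.float64(0.0005286527148617074), np.float64(0.0005286527148618369)] [0.4941 0.3193 0.2851] [np.float64(0.002459747937218249), np.float64(0.0024597479372183624)]
cx dir deg 126.2714135733766
from lid 129.62280122320777 0.1720333246390285
rear of axis 0.09520420687899968 h 0.2892171796768678 theta 92.41642867430554 0.17086911960204917
rear of axis 0.10526117184734589 h 0.28508840630297366 theta 95.91563123267406 0.16748028292341832
caps 0.116 9 [0.4857 0.1835 0.0432] [ 0.      0.0004 -0.0001  0.0001 -0.0001  0.0003  0.     -0.001   0.0003]
caps 0.12 9 [0.4871 0.1836 0.0425] [ 0.      0.0004 -0.0001  0.0001 -0.0001  0.0003  0.     -0.001   0.0003]
```

```bash
python3 - <<'E'
from h import *
a=arm.camera_info("scene");b=arm.camera_info("side")
for n,p,q in [("basket front-left top",(249,37),(1,158)),("basket right front bottom",(320,100),(103,181)),("basket front bottom left",(250,75),(45,205)),("microscope base near",(372,80),(103,143))]:
    print(n,onz(a,*p,0.0),onz(a,*p,0.1),onz(b,*q,0.0),onz(b,*q,.1))
crop("pics/s8.png","pics/s8c.png",230,0,450,165,3.6)
crop("pics/d8.png","pics/d8d.png",0,40,220,205,3.6)
E
```

```text
basket front-left top [-0.1441  0.501   0.    ] [-0.0271  0.3826  0.1   ] [0.0195 0.7389 0.    ] [0.0285 0.5459 0.1   ]
basket right front bottom [0.3026 0.3789 0.    ] [0.3799 0.2713 0.1   ] [0.2725 0.394  0.    ] [0.2503 0.2436 0.1   ]
basket front bottom left [0.0299 0.3235 0.    ] [0.1315 0.2209 0.1   ] [0.0862 0.3709 0.    ] [0.087  0.2234 0.1   ]
microscope base near [0.3665 0.5918 0.    ] [0.4381 0.4653 0.1   ] [0.3501 0.636  0.    ] [0.3183 0.4556 0.1   ]
```

View pics/s8c.png

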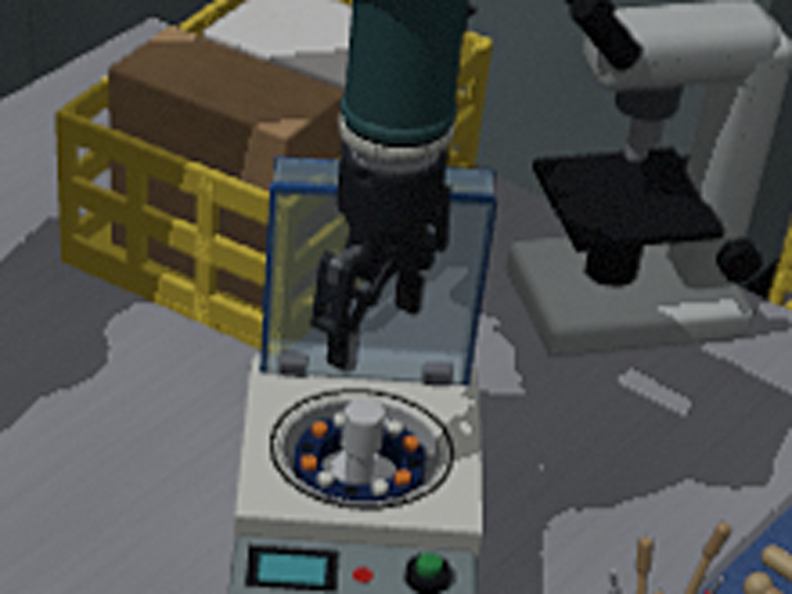

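View pics/d8d.png

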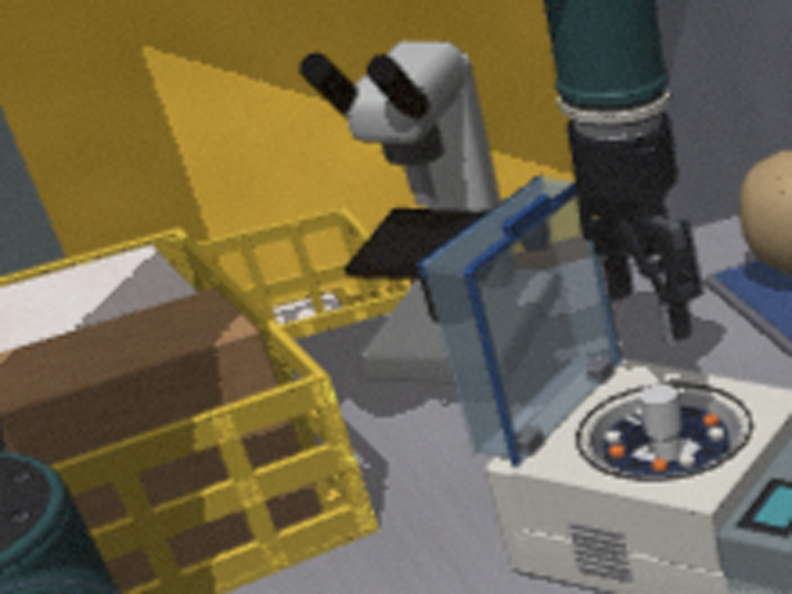

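The rotor is home. The cap circle fits at z = 0.116 with r = 43.2 mm, centred on the bowl axis, and brass shows in the pin hole at (253,201). Next I raise the tool, shut the fingers and go over behind the lid.

>>> step_arm(
  increments="-1 0 0 -50 0 0 0; 1 0 0 -110 0 0 -0.12; 1 0 0 -160 0 0 -0.27; 1 0 0 -185 0 0 -0.42; 1 0 0 -190 0 0 -0.57",
)

```text
t: 15.05
eef_pos: [0.4876, 0.1832, 0.4032]
tcp_rot: [[0.604, -0.797, 0.002], [-0.797, -0.604, 0.0], [0.001, -0.001, -1.0]]
ft_force: [-0.3, 0.4, -0.7]
width: 0.0123
```

>>> step_arm(
  increments="1 0 0 0 0 0 0",
)

```text
t: 15.18
eef_pos: [0.4868, 0.183, 0.4014]
tcp_rot: [[0.599, -0.801, -0.001], [-0.801, -0.599, -0.0], [-0.0, 0.001, -1.0]]
ft_force: [-0.2, 1.2, -0.4]
width: -0.0001
```

>>> step_arm(
  increments="1 -40 0 0 0 0 0; 1 -95 0 0 0 0 0; 1 -150 0 0 0 0 0; 1 -190 0 0 0 0 0; 1 -190 0 10 0 0 0",
)

```text
t: 15.8
eef_pos: [0.3712, 0.3366, 0.3912]
tcp_rot: [[0.601, -0.799, -0.001], [-0.799, -0.601, -0.0], [-0.001, 0.001, -1.0]]
ft_force: [0.8, -0.4, -0.4]
width: 0.0001
```

>>> step_arm(
  increments="1 0 0 40 0 0 0; 1 0 0 90 0 0 0; 1 0 0 130 0 0 0; 1 0 0 138 0 0 0; 1 0 0 138 0 0 0",
)

```text
t: 16.42
eef_pos: [0.3733, 0.3344, 0.2541]
tcp_rot: [[0.599, -0.801, -0.001], [-0.801, -0.599, -0.001], [0.0, 0.001, -1.0]]
ft_force: [-0.5, 0.3, 1.2]
width: 0.0
```

```bash
python3 - <<'E'
from h import *
for n,o in (("scene","s9"),("side","d9")):
    im,i,s=snap(n,o)
print(s["eef_pos"],s["ft_force"],s["joints"]);R=s["tcp_rot"];print(R)
crop("pics/d9.png","pics/d9c.png",50,40,250,190,4)
E
```

```text
[0.3738 0.335  0.2551] [ 0.1612  1.1498 -0.3684] [ 0.5932  0.1938  1.685  -0.0002  1.2618  1.5215]
[[ 0.5992 -0.8006  0.001 ]
 [-0.8006 -0.5992  0.0004]
 [ 0.0003 -0.0011 -1.    ]]
```

View pics/d9c.png

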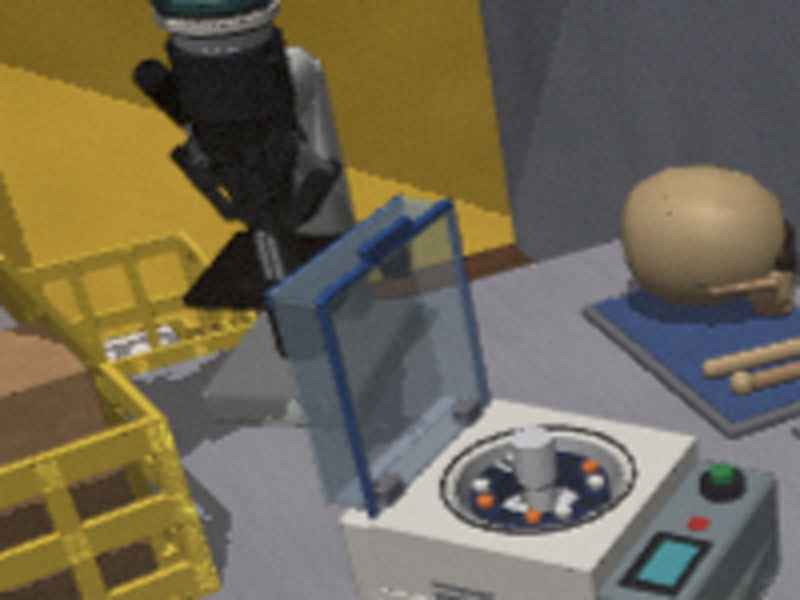

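View pics/s9.png

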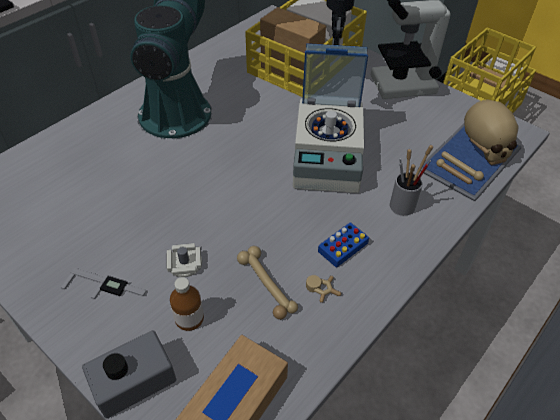

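>>> step_arm(
  increments="1 20 0 -3 0 0 0; 1 35 0 -6 0 0 0; 1 48 0 -9 0 0 0; 1 63 0 -10 0 0 0; 1 76 0 -11 0 0 0",
)

```text
t: 17.15
eef_pos: [0.4192, 0.2736, 0.2657]
tcp_rot: [[0.6, -0.8, 0.001], [-0.8, -0.6, 0.0], [-0.0, -0.001, -1.0]]
ft_force: [-0.5, 1.4, 1.7]
width: 0.0002
```

>>> step_arm(
  increments="1 13 0 0 0 0 0; 1 26 0 0 0 0 0; 1 39 0 2 0 0 0; 1 51 0 5 0 0 0; 1 63 0 9 0 0 0",
)

```text
t: 17.77
eef_pos: [0.4568, 0.223, 0.256]
tcp_rot: [[0.6, -0.8, -0.0], [-0.8, -0.6, -0.0], [0.0, 0.0, -1.0]]
ft_force: [0.6, -0.0, 1.9]
width: 0.0002
```

```bash
python3 - <<'E'
from h import *
for n,o in (("side","d10"),):
    im,i,s=snap(n,o)
print(s["eef_pos"],s["ft_force"])
crop("pics/d10.png","pics/d10c.png",50,40,250,190,4)
E
```

```text
[0.4568 0.223  0.256 ] [ 0.6165 -0.0343  1.8932]
```

View pics/d10c.png

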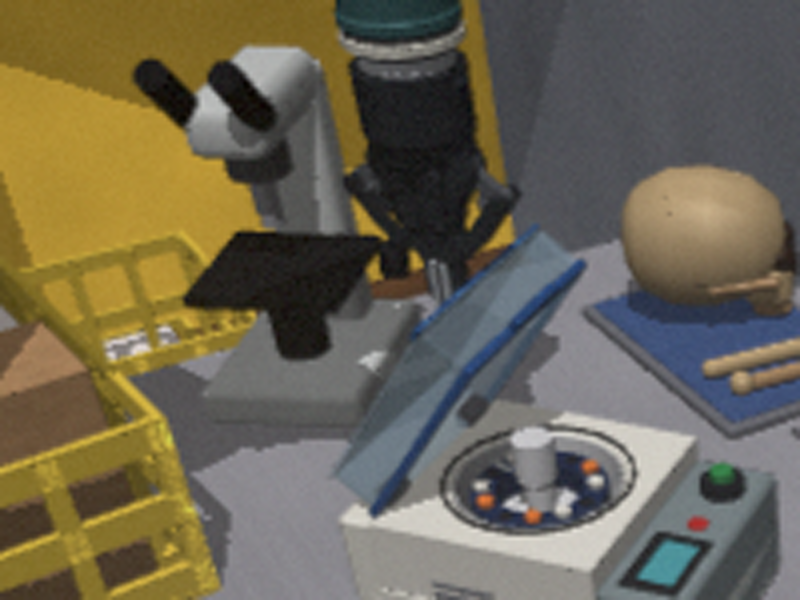

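>>> step_arm(
  increments="1 12 0 5 0 0 0; 1 23 0 11 0 0 0; 1 34 0 18 0 0 0; 1 44 0 26 0 0 0; 1 53 0 35 0 0 0",
)

```text
t: 18.45
eef_pos: [0.4887, 0.1808, 0.2207]
tcp_rot: [[0.6, -0.8, 0.0], [-0.8, -0.6, -0.0], [0.0, -0.0, -1.0]]
ft_force: [0.2, 0.2, 1.7]
width: 0.0001
```

>>> step_arm(
  increments="1 9 0 10 0 0 0; 1 16 0 20 0 0 0; 1 23 0 31 0 0 0; 1 29 0 43 0 0 0; 1 32 0 50 0 0 0",
)

```text
t: 19.08
eef_pos: [0.5072, 0.1555, 0.1702]
tcp_rot: [[0.6, -0.8, -0.001], [-0.8, -0.6, -0.0], [-0.0, 0.001, -1.0]]
ft_force: [0.3, 0.3, 1.2]
width: -0.0002
```

>>> step_arm(
  increments="1 2 0 2 0 0 0; 1 2 0 4 0 0 0; 1 2 0 6 0 0 0; 1 2 0 7 0 0 0",
)

```text
t: 19.58
eef_pos: [0.5087, 0.1543, 0.1645]
tcp_rot: [[0.6, -0.8, 0.001], [-0.8, -0.6, -0.0], [0.0, -0.001, -1.0]]
ft_force: [-1.5, -1.8, 6.8]
width: -0.0004
```

>>> step_arm(
  increments="1 0 0 1 0 0 0; 1 0 0 2 0 0 0; 1 0 0 2 0 0 0",
)

```text
t: 19.95
eef_pos: [0.5088, 0.1543, 0.1644]
tcp_rot: [[0.6, -0.8, 0.001], [-0.8, -0.6, 0.0], [0.001, -0.001, -1.0]]
ft_force: [-4.7, -1.9, 17.5]
width: 0.0002
```

```bash
python3 - <<'E'
from h import *
im,i,s=snap("side","d11")
print(s["eef_pos"],s["ft_force"])
crop("pics/d11.png","pics/d11c.png",90,80,270,215,4.4)
E
```

```text
[0.5088 0.1543 0.1644] [-4.6612 -1.8633 17.5106]
```

View pics/d11c.png

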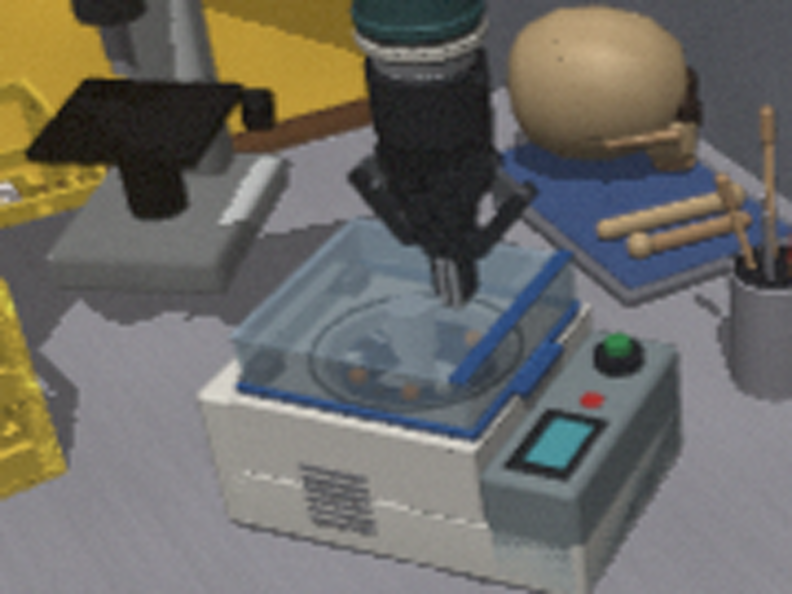

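>>> step_arm(
  increments="1 0 0 -12 0 0 0; 1 0 0 -28 0 0 0; 1 45 -27 -28 0 0 0; 1 91 -53 -28 0 0 0; 1 91 -53 -20 0 0 0",
)

```text
t: 20.62
eef_pos: [0.6103, 0.1118, 0.1836]
tcp_rot: [[0.599, -0.801, 0.006], [-0.801, -0.599, -0.0], [0.003, -0.004, -1.0]]
ft_force: [0.5, 0.3, 0.9]
width: 0.0001
```

>>> step_arm(
  increments="1 0 0 15 0 0 0; 1 0 0 30 0 0 0; 1 0 0 45 0 0 0; 1 0 0 55 0 0 0; 1 0 0 55 0 0 0",
)

```text
t: 21.25
eef_pos: [0.6046, 0.1133, 0.1262]
tcp_rot: [[0.6, -0.8, -0.002], [-0.8, -0.6, -0.0], [-0.001, 0.002, -1.0]]
ft_force: [0.1, 0.1, -0.0]
width: -0.0002
```

```bash
python3 - <<'E'
from h import *
im,i,s=snap("side","d12");snap("scene","s12");snap("wrist","w12")
print(s["eef_pos"],s["ft_force"])
_,j,_,_=load("w8");print("start w8",onz(j,409,34,.119))
A=cv2.resize(cv2.imread("pics/d12.png")[90:190,180:280],(390,390),interpolation=cv2.INTER_CUBIC)
B=cv2.resize(cv2.imread("pics/s12.png")[100:200,290:390],(390,390),interpolation=cv2.INTER_CUBIC)
cv2.imwrite("pics/c12.png",np.hstack([A,B]))
E
```

```text
[0.6046 0.1133 0.1262] [ 0.1234  0.1322 -0.0455]
start w8 [0.6057 0.1131 0.119 ]
```

View pics/c12.png

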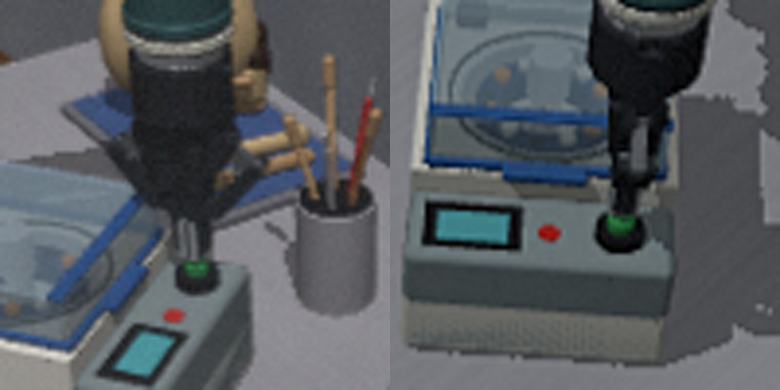

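View pics/w12.png

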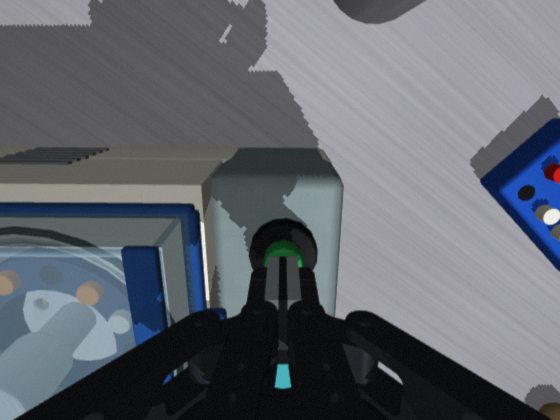

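>>> step_arm(
  increments="1 0.7 -1.5 4 0 0 0; 1 0.7 -1.5 8 0 0 0; 1 0.7 -1.5 11 0 0 0; 1 0.7 -1.5 13 0 0 0; 1 0.7 -1.5 13 0 0 0",
)

```text
t: 22.02
eef_pos: [0.6079, 0.1136, 0.1159]
tcp_rot: [[0.6, -0.8, 0.002], [-0.8, -0.6, 0.0], [0.001, -0.001, -1.0]]
ft_force: [-1.6, -0.2, 12.5]
width: -0.0001
```

>>> step_arm(
  increments="1 0 0 1 0 0 0; 1 0 0 2 0 0 0; 1 0 0 2 0 0 0",
)

```text
t: 22.4
eef_pos: [0.608, 0.1136, 0.1156]
tcp_rot: [[0.6, -0.8, 0.003], [-0.8, -0.6, -0.0], [0.002, -0.002, -1.0]]
ft_force: [-6.9, -0.5, 24.5]
width: 0.0001
```

```bash
python3 - <<'E'
from h import *
im,i,s=snap("side","d13");snap("scene","s13");snap("wrist","w13")
print(s["eef_pos"],s["ft_force"])
A=cv2.resize(cv2.imread("pics/d13.png")[130:190,200:260],(390,390),interpolation=cv2.INTER_CUBIC)
B=cv2.resize(cv2.imread("pics/s13.png")[130:190,320:380],(390,390),interpolation=cv2.INTER_CUBIC)
cv2.imwrite("pics/c13.png",np.hstack([A,B]))
crop("pics/w13.png","pics/w13c.png",200,190,360,310,4.5)
E
```

```text
[0.608  0.1136 0.1156] [-6.9426 -0.5179 24.4634]
```

View pics/c13.png

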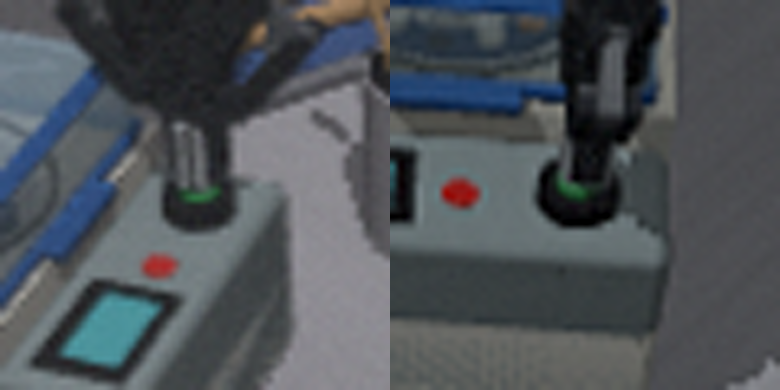

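View pics/w13c.png

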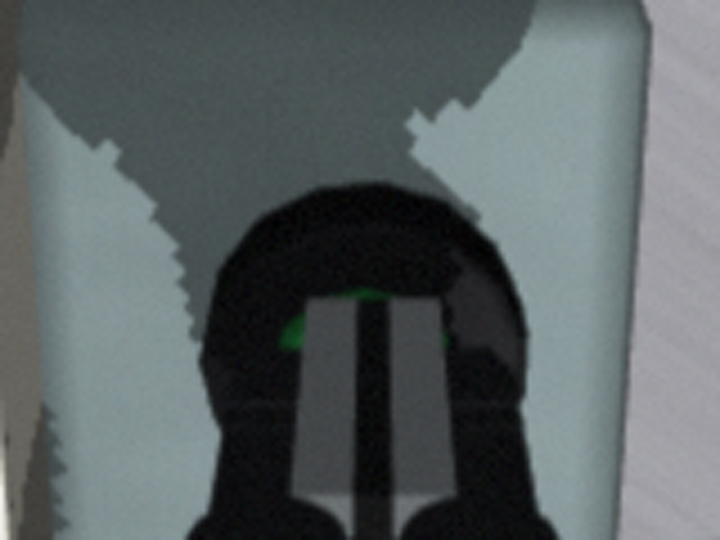

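Force is firm, 24.5 N at z = 0.1156, but I want to know how far the key travelled. I'll back off in small steps and read force against height.

>>> step_arm(
  increments="1 0 0 -3 0 0 0; 1 0 0 -3.5 0 0 0; 1 0 0 -3.5 0 0 0",
)

```text
t: 22.92
eef_pos: [0.6079, 0.1136, 0.1161]
tcp_rot: [[0.6, -0.8, 0.001], [-0.8, -0.6, 0.0], [0.001, -0.001, -1.0]]
ft_force: [1.0, -0.3, 5.8]
width: -0.0004
```

>>> step_arm(
  increments="1 0 0 -1 0 0 0; 1 0 0 -1 0 0 0; 1 0 0 -1 0 0 0",
)

```text
t: 23.3
eef_pos: [0.6076, 0.1136, 0.1168]
tcp_rot: [[0.6, -0.8, 0.001], [-0.8, -0.6, -0.0], [0.0, -0.001, -1.0]]
ft_force: [3.3, -0.4, 2.7]
width: 0.0
```

>>> step_arm(
  increments="1 0 0 -1 0 0 0; 1 0 0 -1 0 0 0; 1 0 0 -1 0 0 0",
)

```text
t: 23.68
eef_pos: [0.6071, 0.1135, 0.1177]
tcp_rot: [[0.6, -0.8, -0.0], [-0.8, -0.6, -0.0], [0.0, 0.0, -1.0]]
ft_force: [2.3, 0.5, 2.0]
width: -0.0002
```

>>> step_arm(
  increments="1 0 0 -1 0 0 0; 1 0 0 -1 0 0 0; 1 0 0 -1 0 0 0",
)

```text
t: 24.05
eef_pos: [0.6068, 0.1135, 0.1186]
tcp_rot: [[0.6, -0.8, -0.001], [-0.8, -0.6, -0.0], [-0.0, 0.001, -1.0]]
ft_force: [0.9, 0.0, 2.0]
width: 0.0003
```

>>> step_arm(
  increments="1 0 0 -1 0 0 0; 1 0 0 -1 0 0 0; 1 0 0 -1 0 0 0",
)

```text
t: 24.42
eef_pos: [0.6068, 0.1135, 0.1196]
tcp_rot: [[0.6, -0.8, -0.001], [-0.8, -0.6, -0.0], [-0.0, 0.001, -1.0]]
ft_force: [0.5, -0.5, 1.5]
width: 0.0001
```

>>> step_arm(
  increments="1 0 0 -1 0 0 0; 1 0 0 -1 0 0 0; 1 0 0 -1 0 0 0",
)

```text
t: 24.8
eef_pos: [0.6068, 0.1135, 0.1207]
tcp_rot: [[0.6, -0.8, -0.001], [-0.8, -0.6, -0.0], [-0.0, 0.001, -1.0]]
ft_force: [0.1, 0.1, 1.0]
width: -0.0003
```

The force falls about 0.8 N per mm, from about 4 N at 0.116 to 1 N at 0.1207. That is the key's spring over its full 5 mm, so the press went to the bottom. Next I retreat and check.

>>> step_arm(
  increments="1 0 0 -20 0 0 0; 1 0 0 -60 0 0 0; 1 0 0 -110 0 0 0; 1 0 0 -130 0 0 0; 1 0 0 -130 0 0 0",
)

```text
t: 25.42
eef_pos: [0.608, 0.1138, 0.2524]
tcp_rot: [[0.6, -0.8, 0.003], [-0.8, -0.6, 0.0], [0.002, -0.003, -1.0]]
ft_force: [0.3, 0.2, 0.6]
width: 0.0
```

>>> step_arm(
  increments="1 40 -30 0 0 0 0; 1 60 -40 0 0 0 0; 1 60 -40 0 0 0 0",
)

```text
t: 25.8
eef_pos: [0.6752, 0.0888, 0.2481]
tcp_rot: [[0.599, -0.801, -0.003], [-0.801, -0.599, -0.0], [-0.002, 0.003, -1.0]]
ft_force: [0.2, -0.2, 0.1]
width: 0.0001
```

```bash
python3 - <<'E'
from h import *
snap("side","d14");snap("scene","s14");im,i,s=snap("wrist","w14");print(s["t"],s["eef_pos"],s["ft_force"])
A=cv2.resize(cv2.imread("pics/d14.png")[90:220,120:260],(400,371),interpolation=cv2.INTER_CUBIC)
B=cv2.resize(cv2.imread("pics/s14.png")[70:200,270:410],(400,371),interpolation=cv2.INTER_CUBIC)
cv2.imwrite("pics/c14.png",np.hstack([A,B]))
for n in("s","d"):
    a=cv2.imread(f"pics/{'scene' if n=='s' else 'side'}0.png").astype(int);b=cv2.imread(f"pics/{n}14.png").astype(int)
    d=(abs(a-b).max(2)>60).astype(np.uint8);k,l,st,ce=cv2.connectedComponentsWithStats(d)
    print(n,[tuple(st[q]) for q in range(1,k) if st[q,4]>40])
E
```

```text
25.9 [0.6736 0.0898 0.2488] [ 0.3048  0.8416 -0.3954]
s [(np.int32(287), np.int32(0), np.int32(63), np.int32(22), np.int32(595)), (np.int32(401), np.int32(1), np.int32(20), np.int32(16), np.int32(150)), (np.int32(191), np.int32(26), np.int32(43), np.int32(25), np.int32(147)), (np.int32(305), np.int32(44), np.int32(57), np.int32(15), np.int32(423)), (np.int32(181), np.int32(52), np.int32(13), np.int32(23), np.int32(75)), (np.int32(298), np.int32(60), np.int32(104), np.int32(88), np.int32(1998)), (np.int32(302), np.int32(68), np.int32(4), np.int32(35), np.int32(60)), (np.int32(346), np.int32(104), np.int32(10), np.int32(7), np.int32(41)), (np.int32(477), np.int32(118), np.int32(14), np.int32(14), np.int32(53)), (np.int32(370), np.int32(123), np.int32(12), np.int32(13), np.int32(56)), (np.int32(443), np.int32(153), np.int32(32), np.int32(19), np.int32(79)), (np.int32(235), np.int32(212), np.int32(41), np.int32(36), np.int32(734))]
d [(np.int32(22), np.int32(0), np.int32(19), np.int32(38), np.int32(386)), (np.int32(0), np.int32(29), np.int32(92), np.int32(147), np.int32(3672)), (np.int32(217), np.int32(83), np.int32(29), np.int32(19), np.int32(313)), (np.int32(116), np.int32(89), np.int32(50), np.int32(37), np.int32(563)), (np.int32(45), np.int32(121), np.int32(18), np.int32(13), np.int32(53)), (np.int32(226), np.int32(124), np.int32(27), np.int32(9), np.int32(62)), (np.int32(102), np.int32(130), np.int32(22), np.int32(10), np.int32(184)), (np.int32(145), np.int32(138), np.int32(77), np.int32(43), np.int32(1005)), (np.int32(138), np.int32(153), np.int32(7), np.int32(17), np.int32(66)), (np.int32(48), np.int32(172), np.int32(25), np.int32(9), np.int32(62)), (np.int32(40), np.int32(207), np.int32(22), np.int32(30), np.int32(274)), (np.int32(248), np.int32(230), np.int32(39), np.int32(35), np.int32(689)), (np.int32(0), np.int32(244), np.int32(42), np.int32(26), np.int32(231))]
```

View pics/c14.png

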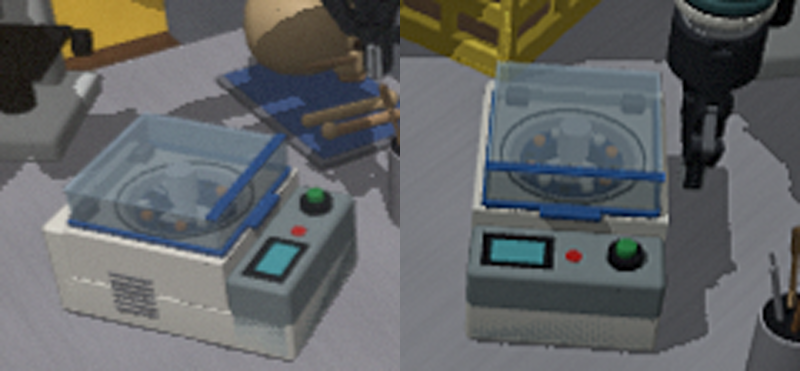

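View pics/s14.png

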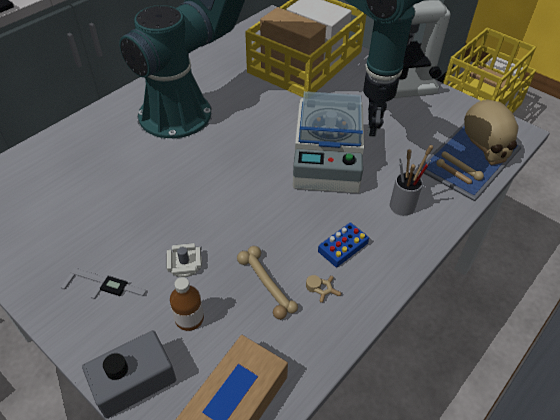

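The lid lies flat and closed over the rotor, the key is back up, nothing else has moved and the robot is clear. I'm handing the job in.

```bash
python3 -c "
from workcell import arm
print(arm.finish_job())"
```

```text
the job is handed in; nothing more can be done
None
```

The rotor is seated on the drive with its pin hole over the pin, the lid is closed, and the green start key was pressed to the bottom. I handed the job in at about 26 s of the 53 s allowed.

**Rotor**
- I gripped it by the knob, turned it about 5° so its pin hole matched the drive pin, and lowered it until it met the flange (tool height 0.1228 m, where 0.123 m was expected).
- After I let go, the tube caps measured at the fully-home height, on the bowl's axis to within about 0.5 mm, and brass showed in the pin hole.

**Lid**
- I pushed it over from behind and pressed it down with about 17 N at 0.1644 m, where the text gives the closed roof as 0.165 m.
- The last pictures show it flat and closed.

**Start key**
- I pressed it to a firm stop at about 24 N.
- The first pressed height looked 1–2 mm too high, so I backed off in steps. The force fell like a spring from about 4 N to 1 N over 4.5 mm, which matches the full 5 mm of travel.

**Bystanders:** The before-and-after pictures show no change at any of the listed bystanders.

**Disagreements in the measurements:** The fixed cameras and the wrist camera differed by 2–3 mm on the shaft position, and pin angle estimates ranged from 101° to 107°. I went by the wrist camera, and the rotor went on with side forces under about 3 N.

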